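# Load a primed casting into the drop-door drying cabinet

### The arm

A 6-joint arm with a two-finger parallel gripper is mounted at the origin on the work surface. World frame = base frame: x ahead of the robot, y to its left, z up, the work surface at z = 0. Lengths are in m, angles in degrees, forces in N, time in s.
With the tool pointing down it reaches from about 0.3 to 0.75 m from the base axis. Payload 8.5 kg.
Tool frame: the origin (TCP) lies on the centre line of the jaws, within the pads' length; the fingertips stand env.tcp_to_tips ahead of it and the grasp point (between the pads) lies 8 mm behind it (env.tcp_to_tips is the distance from the TCP to the fingertips, in m); z points along the fingers, y is the direction in which the jaws open and shut (so a half turn about z gives the same grasp; the last joint's range is limited). The gripper opens to 85 mm and grips with 20 to 120 N. Pads are 22 mm wide; open, the fingers measure 114 mm over their backs; the gripper's body (76 mm by 85 mm) begins 54 mm behind the grasp point. The pads swing forward as they close: fully open they stand 13 mm farther back than shut.
Start: joints at [-84.07, 21.807, 74.336, -0, 83.858, -12.336], TCP at [0.172, -0.522, 0.242] pointing down, gripper open.
Joint ranges: [-178.18, 178.18], [-50.72, 133.34], [12.68, 142.11], [-81.47, 261.47], [9.98, 163.14], [-165.26, 165.26]. Speed limits (degrees/s): [136.94, 136.94, 180, 180, 180, 180].

### API

Orientations are given as a 3x3 rotation matrix whose columns are the frame's x, y, z axes.
In Python, from rig import env gives the robot as it stands. The module is installed in compiled form; this text tells all that it offers.
- The arm moves only by the tool carry_out, never from a script. Its argument "rows" is a list of rows, each an object of numbers: "tx", "ty", "tz": the shift along the tool's x, y, z in cm; "yaw": the turn about the tool's z in rad. In form: [{"tx": .., "ty": .., "tz": .., "yaw": ..}, ...]. A call has 1 to 12 rows; each row shifts and turns the pose as measured when the row begins, along the tool's axes as they then stand; what a row does not reach is not made up. A row lasts 1/10 s, in which the tool goes at most 50 mm and 8.59 degrees, less where a joint would pass 70% of its speed; a pose out of reach is approached as far as the arm can. A call is refused whole if a number of a shift passes 5 or a number of a turn 0.15, either way. A call with a gripper value outside its range is refused whole. "jaw" is the closure, from -1 (fully open) to 1 (shut), set as the call begins (left out, the last holds). The fingers move at their own pace and stop on an object; "squeeze" is the grip in N (left out, the last holds). Time passes only in rows, so rows that do not move let the fingers close. It gives the time, the measured TCP pose, the force and the opening at its end, in the units of the state.
- env.observe(): the state, without advancing time (a new reading comes with each control period).
- env.get_image(name): name is "side" or "top" or "wrist"; returns the picture (480x640x3 uint8, red, green, blue); there is no depth.
- env.camera_params(name): a dict with "vertical_fov" (degrees; the focal length in pixels is half the picture's height over the tangent of half this angle, whatever the lens; pixels are square), "cx", "cy" (the principal point, pixels), "k1" (the pictures are not rectified: a ray, as slopes to the right and down, at radius r is drawn at 1 + k1 r^2 times it, then the intrinsics apply), "view" (4x4, takes a point from world to camera coordinates). Camera axes: x right, y up, looking along -z (the intrinsics and any distortion apply to the point x, -y, -z); pixel columns grow to the right and rows downward; lengths in m; the calibration is good to about 2 mm. A picture is of the moment at which its call begins: read the wrist's pose just before it. camera_params takes no time and is no camera call; for the wrist camera it gives the pose at the moment of the call.
- env.close_job(): hands the job in, once; it reports no verdict.
The state is a dict: "time_s": time; "q": joint angles; "qvel": joint speeds; "joint_efforts": joint torques, N m; "position": TCP position; "tool_rot": TCP orientation; "ft_force": force on the tool from outside, world axes, zero at the start; "wrist_torque": the same for the moment, N m; "grip_width": finger opening in m.
Only numpy, scipy, OpenCV 4.12 (cv2) and the standard library are available. Lean on these libraries where they do the work, as an engineer would, in place of code of your own. Each camera call takes 0.05 s, during which the arm holds its last target. There are 200 camera calls.

### The job

Pull the drying cabinet's drop-down door all the way down, lift the square-bodied housing off its hook, and stand it upright on the cabinet floor behind the sill with one broad face flat against the stop bar: ease it back until you feel it press on the bar, but do not shift the bar. Then push the door fully shut. The round housing stays on its hook; leave everything else on the bench where it is.

Things in the scene. Friction and masses are not known exactly. Their poses are not given: they have to be found in the camera images.
- cabinet: drying cabinet (sizes in mm), fixed, 200 deep (x) x 260 wide (y) x 246 high. Origin: centre of its underside on the bench; open front faces its own -x. Floor top 74 above the bench; inside width 240. A sill 12 high stands on the floor along the front edge, x -100 to -92. Clear roof, underside 164 above the floor, from x -70 back; the front 30 of the top is open between side strips 12 wide
- cabinet_mouth (a point): middle of the cabinet's open front, at the floor's height (cabinet x -100). A gripper holding the housing by its ear does not fit under the roof; one tilted 35 to 45 deg from vertical, coming from the front and holding the body low by its 56 mm width, does
- door (a joint): angle of the drop-down door, 0 shut (upright), 1.571 fully down (level, its inner face then a shelf 74 above the bench, level with the cabinet floor). Starts between 0 and 0.3. The hinge is stiff (0.65 N m) so the door stays at any angle; weight 0.6 kg
- door_hinge (a point): middle of the door's hinge line, 60 above the bench, at cabinet x = -114, parallel to the cabinet's y; the outer lower edge of the door. Door panel 14 thick, 178 high, 260 wide
- door_handle (a point): middle of the handle, a round bar 10 thick, 100 long, parallel to the hinge, in the plane of the door 36 beyond its free edge on two end legs; 31 x 90 opening between bar and edge. In the door 214 from the hinge line and 7 inwards of the outer face. 274 above the bench when shut, 67 when down. Can be pinched from above at every angle; it turns in the fingers
- stop_bar: steel stop bar across the cabinet floor, 14 thick x 140 wide x 45 high, in a stiff slide along the cabinet's x (gives way at about 10 N; must stay put, within 3). Origin: bottom middle of its front face, 1 above the floor; own x points to the cabinet's back. Its face is between cabinet x = -48 and -34
- square_housing: casting to load, 0.21 to 0.37 kg: box body 36 (x) x 56 (y) x 44 high, broad faces at x = -18 and +18; origin centre of its underside. On top an ear: struts 6 wide carry a flat top bar 10 thick (x) x 90 wide (y), heights 70 to 92; under it a slot 32 wide x 26 high for the hook. Hangs with the top bar's underside on the hook's arm, its x along the arm
- stand_a: fixed drip stand, left or right, whose hook carries the square housing. Origin: underside centre of its tray (130 x, 90 y, 20 high). Post at x = +57, 139 high; round arm 8 thick, centre 135 up, along its -x to x = -56, end at x = -60 turned up (top 147). The housing hangs near x = 0, underside 69 up; lift it 13 and move it 100 to the stand's -x to clear the hook
- stand_b: the other, equal stand, with the round housing
- round_housing: bystander: like the square housing with the same ear, but a round body 52 across; stays hanging. Origin: centre of its underside
- paint_can: bystander: can, 66 across, 160 high, upright; origin centre of its underside
- mixing_cup: bystander: open cup, 80 across, 100 high, upright; origin centre of its underside
- tape_roll: bystander: tape roll lying flat, 80 across, 25 high; origin centre of its underside
- brush: bystander: paint brush lying on the bench; origin under its middle, along its x
- putty_knife: bystander: flat spatula lying on the bench; origin under its middle, along its x
- screwdriver: bystander: screwdriver lying on the bench; origin under its middle, along its x
Things that resemble listed ones, but are neither listed nor needed, are in the scene too. Leave any brown or orange look-alike of the square_housing alone. What is shaped like the stand_a but red is not meant.

How it is judged (in metres and radians):
On the way, in this order (a step that is already met when the one before it is completed fails the run):
1. the door is fully down (value of joint door above 1.45 rad), for 0.1 s.
2. with the door down, the square housing, upright behind the sill, presses on the stop bar with more than 1 N (contact force between square_housing and stop_bar above 1 N and value of joint door above 1.3 rad and angle between square_housing's own z axis and vertical below 0.15 rad), for 0.05 s.
At the end, for the whole second after the job is handed in: door shut (0.04 rad); square housing at rest, upright (0.06 rad) on the cabinet floor, broad face square (0.1 rad) to the stop bar, against it (gap under 2.8 mm) and within its width; stop bar within 4 mm of its start; round housing still hanging in place (value of joint door below 0.04 rad and x of square_housing in the frame of stop_bar between -0.0208 and -0.012 m and y of square_housing in the frame of stop_bar between -0.042 and 0.042 m and z of square_housing in the frame of cabinet between 0.07 and 0.078 m and angle between square_housing's own z axis and vertical below 0.06 rad and angle between the x axis of square_housing and the x axis of cabinet, either way round below 0.1 rad and distance of stop_bar from where it was at the start of the episode below 0.004 m and linear speed of square_housing below 0.01 m/s and distance of round_housing from where it was at the start of the episode below 0.03 m); the robot touches nothing.
It fails at once if the stop bar is shoved more than 4 mm (distance of stop_bar from where it was at the start of the episode above 0.004 m).
It fails at once if the round housing or another loose thing on the bench is moved more than 30 mm (distance of any of round_housing, paint_can, mixing_cup, tape_roll, brush, putty_knife, screwdriver from where it was at the start of the episode above 0.03 m).
It also fails if it takes over 72 s, if anything falls off the work surface, if the arm or the gripper's body presses on something with over 40 N, if the wrist force passes 120 N, or if a joint passes its speed limit or range.

## Working session

There is one attempt and no reset: what is moved stays moved. The work goes in short steps, Python scripts to look and compute and a tool call to move; the robot and the scene stay as the last step left them, time stands still between calls to the robot, and variables do not carry over. Pictures are saved under pics/ and viewed, about 8 in all and at most 12, crops included, and the job is handed in when it is done.

Besides the shell and the picture viewer there is one more tool, called after "Request:" in YAML: its name, and indented under it one key for each argument. carry_out: Moves the arm, as the interface text tells. Its arguments: {"type":"object","properties":{"rows":{"type":"array","items":{"type":"object","properties":{"tx":{"type":"number"},"ty":{"type":"number"},"tz":{"type":"number"},"yaw":{"type":"number"}}}},"jaw":{"type":"number"},"squeeze":{"type":"number"}},"required":["rows"]}

```bash
ls; mkdir -p pics; python3 - <<'E'
from rig import env
import cv2
print(env.observe(), env.tcp_to_tips)
for n in("side","top"):
    im=env.get_image(n); cv2.imwrite(f"pics/{n}0.png",im[:,:,::-1]); print(n,env.camera_params(n))
E
```

```text
pics
{'time_s': 0.0, 'q': array([-8.40686018e+01,  2.18402895e+01,  7.43864492e+01, -1.63593324e-03,
        8.38600557e+01, -1.23362068e+01]), 'qvel': array([ 0.01086169,  0.03899068, -0.02884655,  0.14296525, -0.00962908,
        0.1062479 ]), 'joint_efforts': array([-8.70144891e-05, -4.48456085e+01, -2.31278390e+01, -1.76987228e-04,
        4.74074594e-03,  4.20699439e-05]), 'position': array([ 0.17235604, -0.52198125,  0.24170837]), 'tool_rot': array([[ 9.49601920e-01,  3.13458384e-01, -1.84777509e-04],
       [ 3.13458299e-01, -9.49600776e-01,  1.50380509e-03],
       [ 2.95915448e-04, -1.48593624e-03, -9.99998852e-01]]), 'ft_force': array([ 0.1644525 , -0.30976429, -0.11165124]), 'wrist_torque': array([-0.02331735, -0.00838119, -0.01123742]), 'grip_width': 0.08577658462496043} 0.011
side {'vertical_fov': 46.004746007896216, 'cx': 310.2114721949652, 'cy': 237.8368876101302, 'k1': -0.013573030947376014, 'view': array([[-0.94243806, -0.33437401,  0.00212822,  0.45160646],
       [ 0.22954952, -0.64233448,  0.73124102, -0.24695439],
       [-0.24314096,  0.6896379 ,  0.68211586, -1.58693411],
       [ 0.        ,  0.        ,  0.        ,  1.        ]])}
top {'vertical_fov': 43.21957497613737, 'cx': 313.89823560872753, 'cy': 246.4973246567608, 'k1': -0.011567163106605789, 'view': array([[-2.75978080e-02, -9.99618160e-01,  1.37697205e-03,
         4.66195176e-03],
       [ 9.88393094e-01, -2.70819877e-02,  1.49484643e-01,
        -5.15839278e-01],
       [-1.49390273e-01,  5.48643815e-03,  9.88763089e-01,
        -1.85782630e+00],
       [ 0.00000000e+00,  0.00000000e+00,  0.00000000e+00,
         1.00000000e+00]])}
```

View pics/side0.png

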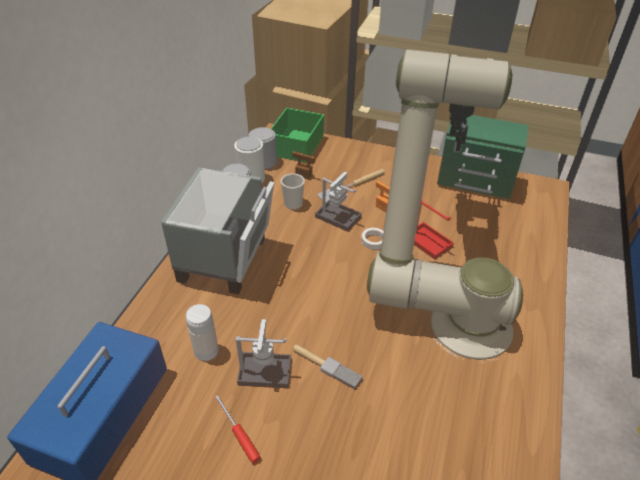

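View pics/top0.png

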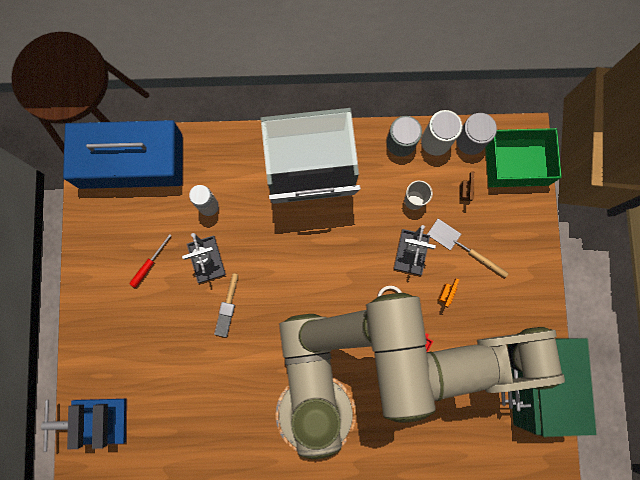

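The side view shows the cabinet at (220,230), with the door nearly shut, and one stand near (265,360) and another near (340,205). In the top view the cabinet is at (310,160), its handle near (320,191), and the stands are at (205,258) and (412,250). I need zooms to tell which housing is square.

```bash
cat > h.py <<'E'
import numpy as np,cv2
from rig import env
def K(p):
    f=240/np.tan(np.radians(p["vertical_fov"]/2)); return np.array([[f,0,p["cx"]],[0,f,p["cy"]],[0,0,1]]),np.array([p["k1"],0,0,0.])
def ray(n,px,p=None):
    p=p or env.camera_params(n); k,d=K(p)
    u=cv2.undistortPoints(np.array(px,float).reshape(-1,1,2),k,d).reshape(-1,2)
    V=p["view"];R=V[:3,:3];o=-R.T@V[:3,3]
    D=np.c_[u[:,0],-u[:,1],-np.ones(len(u))]@R
    return o,D
def onz(n,px,z,p=None):
    o,D=ray(n,px,p); return o+D*((z-o[2])/D[:,2])[:,None]
def tri(n1,a,n2,b,p1=None,p2=None):
    o1,d1=ray(n1,a,p1);o2,d2=ray(n2,b,p2);d1,d2=d1[0],d2[0]
    s=np.linalg.lstsq(np.c_[d1,-d2],o2-o1,rcond=None)[0]
    A=o1+d1*s[0];B=o2+d2*s[1]; return (A+B)/2,np.linalg.norm(A-B)
def proj(n,P,p=None):
    p=p or env.camera_params(n);k,d=K(p);V=p["view"]
    F=np.diag([1,-1,-1.]);R=F@V[:3,:3];t=F@V[:3,3]
    return cv2.projectPoints(np.array(P,float).reshape(-1,1,3),cv2.Rodrigues(R)[0],t,k,d)[0].reshape(-1,2)
E
python3 - <<'E'
import cv2,numpy as np
s=cv2.imread("pics/side0.png");t=cv2.imread("pics/top0.png")
z=lambda im,x,y,w,h:cv2.resize(im[y:y+h,x:x+w],(400,300),interpolation=cv2.INTER_CUBIC)
cv2.imwrite("pics/z1.png",np.vstack([np.hstack([z(s,225,312,80,60+0),z(s,305,165,80,60)]),np.hstack([z(t,165,228,80,60),z(t,375,222,80,60)])]))
z=lambda im,x,y,w,h:cv2.resize(im[y:y+h,x:x+w],(800,300),interpolation=cv2.INTER_CUBIC)
cv2.imwrite("pics/z2.png",np.vstack([z(t,250,102,120,45+0),z(t,250,165,120,45)]))
E
```

```text
(no output)
```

View pics/z1.png

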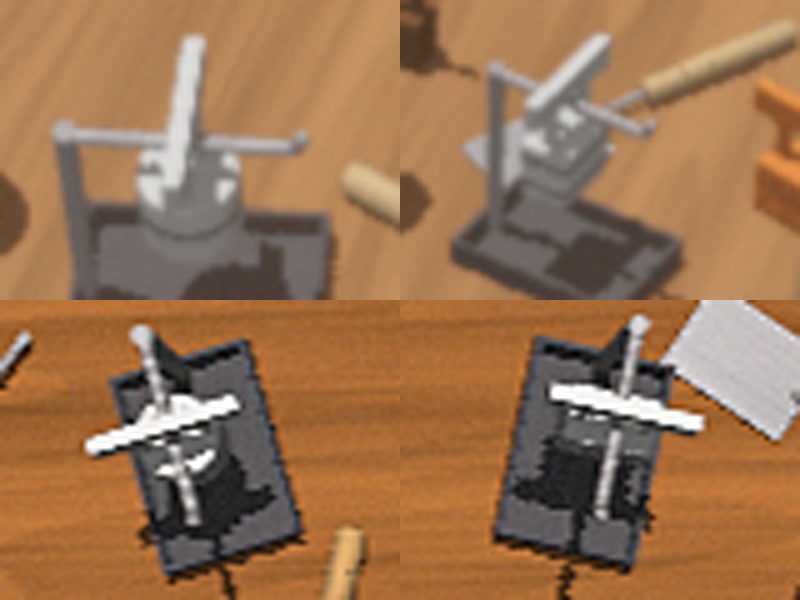

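View pics/z2.png

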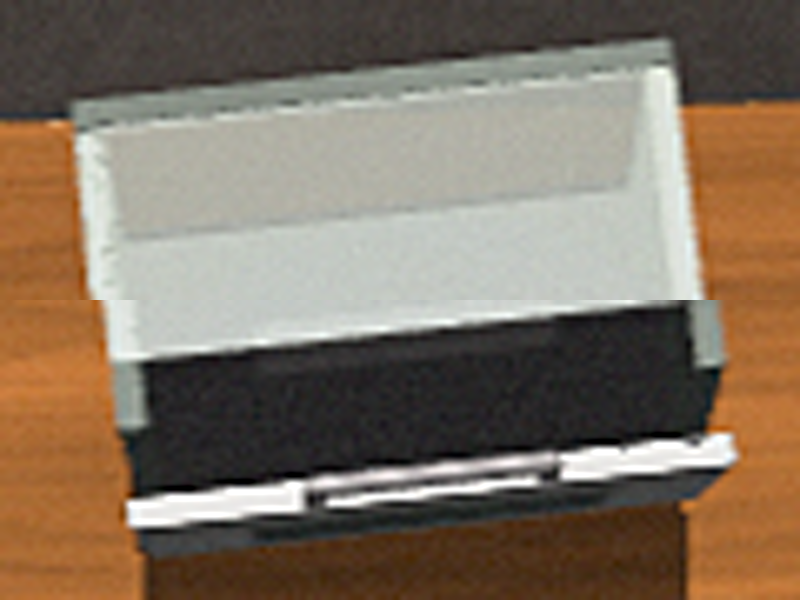

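Zooms: the left stand carries the round housing and the right stand, top view (412,250), carries the square one. That makes the right stand stand_a. In the top view the handle bar runs from (296.5,193) to (333.5,189). Next I turn these into points.

```bash
python3 - <<'E'
from h import *
np.set_printoptions(precision=4,suppress=True)
c=onz("top",[(261.2,117.5),(350.8,107.7),(358.3,174.8),(268,184.5)],.246)
print("cab top BL BR FR FL",c,c.mean(0))
print("widths",np.linalg.norm(c-np.roll(c,-1,0),axis=1))
print("yaw", [np.degrees(np.arctan2(*(a-b)[[1,0]])) for a,b in((c[0],c[3]),(c[1],c[2]))],[np.degrees(np.arctan2(-(a-b)[0],(a-b)[1])) for a,b in((c[0],c[1]),(c[3],c[2]))])
print("handle ends",onz("top",[(296.5,193),(333.5,189),(315,190.8)],.274))
t=onz("top",[(403,229.6),(431,236),(421,276),(394.4,270)],.02);print("tray",t,t.mean(0),np.linalg.norm(t-np.roll(t,-1,0),axis=1))
print("ear",onz("top",[(405.6,240),(435.6,246.6)],.161),tri("top",(405.6,240),"side",(332,186)),tri("top",(435.6,246.6),"side",(346,172.6)))
print("post/armend",onz("top",[(422.6,226.6)],.139),onz("top",[(415.4,264.4)],.147),tri("top",(422.6,226.6),"side",(324.5,179)))
E
```

```text
cab top BL BR FR FL [[ 0.864   0.1329  0.246 ]
 [ 0.8866 -0.126   0.246 ]
 [ 0.6866 -0.1399  0.246 ]
 [ 0.6653  0.1165  0.246 ]] [ 0.7756 -0.0041  0.246 ]
widths [0.2599 0.2005 0.2573 0.1994]
yaw [np.float64(4.716409976053053), np.float64(3.974386020667164)] [np.float64(4.982276710515169), np.float64(4.745683501280667)]
handle ends [[ 0.6316  0.0359  0.274 ]
 [ 0.6402 -0.0671  0.274 ]
 [ 0.6365 -0.0156  0.274 ]]
tray [[ 0.5651 -0.2941  0.02  ]
 [ 0.5421 -0.3819  0.02  ]
 [ 0.4157 -0.3433  0.02  ]
 [ 0.437  -0.2606  0.02  ]] [ 0.49 -0.32  0.02] [0.0908 0.1321 0.0854 0.1325]
ear [[ 0.5092 -0.2782  0.161 ]
 [ 0.4872 -0.3651  0.161 ]] (array([ 0.5074, -0.2789,  0.159 ]), np.float64(0.0043229390629920305)) (array([ 0.4866, -0.3664,  0.1557]), np.float64(0.0028172861985220243))
post/armend [[ 0.5517 -0.3344  0.139 ]] [[ 0.4381 -0.3056  0.147 ]] (array([ 0.5505, -0.3354,  0.1355]), np.float64(0.003652975033546288))
```

Request:
carry_out:
  rows:
    - {"tz": -1.2,"yaw": -0.148}
    - {"tz": -1.2,"yaw": -0.148}
    - {"tz": -1.2,"yaw": -0.148}
    - {"tz": -1.2,"yaw": -0.148}
    - {"tz": -1.2,"yaw": -0.148}
    - {"tz": -1.2,"yaw": -0.148}
    - {"tz": -1.2,"yaw": -0.148}
    - {"tz": -1.2,"yaw": -0.148}
    - {"tz": -1.2,"yaw": -0.148}
  jaw: 0
  squeeze: 60

```text
validation failed for argument at $.ro...
```

```bash
cat >> h.py <<'E'
def go(target,yaw=None):
    "TCP target world; yaw: wanted azimuth of tool y (deg). prints shift in tool axes now, cm, and yaw to make"
    s=env.observe();R=s["tool_rot"]; d=R.T@(np.array(target)-s["position"])*100
    ya=np.degrees(np.arctan2(R[1,1],R[0,1]))
    print("t",round(s["time_s"],2),"pos",s["position"].round(4),"yaz",ya.round(2),"zax",R[:,2].round(3),"F",s["ft_force"].round(1),"w",round(s["grip_width"],4),"q",s["q"].round(1))
    print("shift cm",d.round(2), "len",np.linalg.norm(d).round(1), "" if yaw is None else "yaw rad %.3f"%(-np.radians((yaw-ya+180)%360-180)))
E
python3 -c "
from h import *
go((0.6365,-0.0156,0.345),4.7)"
```

```text
t 0.1 pos [ 0.1723 -0.522   0.2418] yaz -71.73 zax [-0.     0.001 -1.   ] F [ 0.5 -0.7 -0.6] w 0.0857 q [-84.1  21.8  74.4  -0.   83.9 -12.3]
shift cm [ 59.95 -33.56 -10.27] len 69.5 yaw rad -1.334
```

Request:
carry_out:
  rows:
    - {"tx": 0,"ty": 0,"tz": -1.2,"yaw": -0.148}
    - {"tx": 0,"ty": 0,"tz": -1.2,"yaw": -0.148}
    - {"tx": 0,"ty": 0,"tz": -1.2,"yaw": -0.148}
    - {"tx": 0,"ty": 0,"tz": -1.2,"yaw": -0.148}
    - {"tx": 0,"ty": 0,"tz": -1.2,"yaw": -0.148}
    - {"tx": 0,"ty": 0,"tz": -1.2,"yaw": -0.148}
    - {"tx": 0,"ty": 0,"tz": -1.2,"yaw": -0.148}
    - {"tx": 0,"ty": 0,"tz": -1.2,"yaw": -0.148}
    - {"tx": 0,"ty": 0,"tz": -1.2,"yaw": -0.148}
  jaw: 0
  squeeze: 60

```text
time_s: 1.0
position: [0.1722, -0.5209, 0.3485]
tool_rot: [[-0.102, 0.995, -0.001], [0.995, 0.102, 0.014], [0.014, -0.0, -1.0]]
ft_force: [0.2, 0.4, 0.1]
grip_width: 0.0431
```

```bash
python3 -c "
from h import *
go((0.6365,-0.0156,0.345),4.7)"
```

```text
t 1.0 pos [ 0.1722 -0.5209  0.3485] yaz 5.84 zax [-0.001  0.014 -1.   ] F [0.2 0.4 0.1] w 0.0431 q [-84.1  19.2  61.2   0.  100.5 -89.9]
shift cm [45.54 51.33  0.99] len 68.6 yaw rad 0.020
```

Request:
carry_out:
  rows:
    - {"tx": 3.25,"ty": 3.65,"tz": 0,"yaw": 0.02}
    - {"tx": 3.25,"ty": 3.65,"tz": 0,"yaw": 0}
    - {"tx": 3.25,"ty": 3.65,"tz": 0,"yaw": 0}
    - {"tx": 3.25,"ty": 3.65,"tz": 0,"yaw": 0}
    - {"tx": 3.25,"ty": 3.65,"tz": 0,"yaw": 0}
    - {"tx": 3.25,"ty": 3.65,"tz": 0,"yaw": 0}
    - {"tx": 3.25,"ty": 3.65,"tz": 0,"yaw": 0}
    - {"tx": 3.25,"ty": 3.65,"tz": 0,"yaw": 0}
    - {"tx": 3.25,"ty": 3.65,"tz": 0,"yaw": 0}
    - {"tx": 3.25,"ty": 3.65,"tz": 0,"yaw": 0}
    - {"tx": 3.25,"ty": 3.65,"tz": 0,"yaw": 0}
    - {"tx": 3.25,"ty": 3.65,"tz": 0,"yaw": 0}

```text
time_s: 2.2
position: [0.5804, -0.0862, 0.351]
tool_rot: [[-0.078, 0.997, -0.006], [0.997, 0.078, 0.018], [0.018, -0.004, -1.0]]
ft_force: [0.6, -1.2, 0.4]
grip_width: 0.0424
```

```bash
python3 -c "
from h import *
go((0.6365,-0.0156,0.345),4.7)
cv2.imwrite('pics/w1.png',env.get_image('wrist')[:,:,::-1]); print(env.camera_params('wrist'))"
```

```text
t 2.2 pos [ 0.5804 -0.0862  0.351 ] yaz 4.46 zax [-0.006  0.018 -1.   ] F [ 0.6 -1.2  0.4] w 0.0424 q [-20.4  23.3  54.4   0.9 102.9 -24.6]
shift cm [6.59 6.15 0.69] len 9.0 yaw rad -0.004
{'vertical_fov': 59.88249710258881, 'cx': 320.84112635838926, 'cy': 240.0169090161355, 'k1': -0.02084152842503664, 'view': array([[ 0.99650344,  0.08347434, -0.00359457, -0.57233781],
       [-0.08067061,  0.95005009, -0.30149144,  0.19311215],
       [-0.02175178,  0.30072723,  0.95346211, -0.44780348],
       [ 0.        ,  0.        ,  0.        ,  1.        ]])}
```

Request:
carry_out:
  rows:
    - {"tx": 3.5,"ty": 3.2,"tz": 0.3,"yaw": 0}
    - {"tx": 2.9,"ty": 2.9,"tz": 0.3,"yaw": 0}
    - {"tx": 0,"ty": 0,"tz": 0,"yaw": 0}

```text
time_s: 2.55
position: [0.6383, -0.0118, 0.3426]
tool_rot: [[-0.086, 0.996, -0.009], [0.996, 0.086, 0.021], [0.022, -0.007, -1.0]]
ft_force: [0.1, 0.0, -0.4]
grip_width: 0.0426
```

```bash
python3 -c "
from h import *
go((0.6365,-0.0156,0.2726+0.002-0.008),4.7)
p=env.camera_params('wrist')
cv2.imwrite('pics/w2.png',env.get_image('wrist')[:,:,::-1]); print(proj('wrist',[(0.6316,.0359,.2726),(0.6402,-.0671,.2726)],p))
import pickle;pickle.dump(p,open('w2.pkl','wb'))"
```

```text
t 2.55 pos [ 0.6383 -0.0118  0.3426] yaz 4.95 zax [-0.009  0.021 -1.   ] F [ 0.1  0.  -0.4] w 0.0426 q [-12.1  29.5  45.5   1.1 105.8 -16.7]
shift cm [-0.53 -0.16  7.59] len 7.6 yaw rad 0.004
[[319.06498626 177.80666135]
 [318.68098581 360.81475417]]
```

View pics/w2.png

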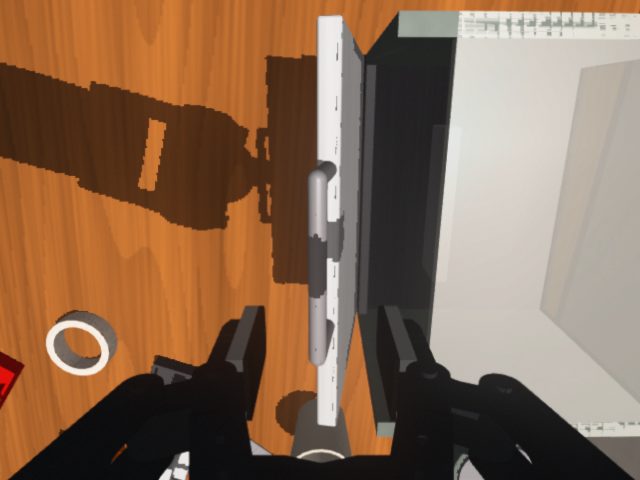

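The wrist view shows the handle bar from (318,172) to (317,360), within a few pixels of where my estimate projects. It lies between the open fingers, so I descend.

Request:
carry_out:
  rows:
    - {"tx": -0.3,"ty": -0.1,"tz": 3,"yaw": 0}
    - {"tx": -0.2,"ty": -0.1,"tz": 3,"yaw": 0}
    - {"tx": 0,"ty": 0,"tz": 1.8,"yaw": 0}
    - {"tx": 0,"ty": 0,"tz": 0,"yaw": 0}

```text
time_s: 3.0
position: [0.6333, -0.0204, 0.2632]
tool_rot: [[-0.082, 0.997, -0.009], [0.996, 0.083, 0.019], [0.02, -0.007, -1.0]]
ft_force: [1.1, 0.4, -0.2]
grip_width: 0.0428
```

Request:
carry_out:
  rows:
    - {"tx": 0,"ty": 0,"tz": 0,"yaw": 0}
    - {"tx": 0,"ty": 0,"tz": 0,"yaw": 0}
    - {"tx": 0,"ty": 0,"tz": 0,"yaw": 0}
    - {"tx": 0,"ty": 0,"tz": 0,"yaw": 0}
  jaw: 1
  squeeze: 60

```text
time_s: 3.4
position: [0.6334, -0.022, 0.2657]
tool_rot: [[-0.081, 0.997, -0.005], [0.997, 0.081, 0.019], [0.02, -0.004, -1.0]]
ft_force: [1.0, 0.8, -6.3]
grip_width: 0.0077
```

```bash
cat >> h.py <<'E'
u=np.array([np.cos(np.radians(4.75)),np.sin(np.radians(4.75)),0]);v=np.array([-u[1],u[0],0]);C=np.array([.7756,-.0041,0])
def cab(x,y,z): return C+u*x/1000+v*y/1000+np.array([0,0,z/1000])
def handle(th,y=0): return cab(-114+7*np.cos(th)-214*np.sin(th),y,60+214*np.cos(th)+7*np.sin(th))
E
python3 -c "
from h import *
go((0.6365,-0.0156,0.2726+0.002-0.008),4.7)
s=env.observe();g=s['position']-.008*s['tool_rot'][:,2];print('grasp',g)
for t in np.arange(.15,1.6,.1): h=handle(t,-10);print(round(t,2),h.round(4),(env.observe()['tool_rot'].T@(h-handle(t-.1,-10))*100).round(2))"
```

```text
t 3.4 pos [ 0.6334 -0.022   0.2657] yaz 4.64 zax [-0.005  0.019 -1.   ] F [ 1.   0.8 -6.3] w 0.0077 q [-13.1  30.   56.8   1.   93.7 -17.6]
shift cm [ 0.61  0.36 -0.08] len 0.7 yaw rad -0.001
grasp [ 0.63339521 -0.02212023  0.27366224]
0.15 [ 0.6378 -0.0256  0.2726] [-0.01 -2.13  0.15]
0.25 [ 0.6168 -0.0273  0.2691] [-0.01 -2.11  0.36]
0.35 [ 0.5962 -0.029   0.2634] [-0.02 -2.06  0.57]
0.45 [ 0.5763 -0.0307  0.2557] [-0.02 -1.99  0.78]
0.55 [ 0.5573 -0.0323  0.2461] [-0.02 -1.91  0.97]
0.65 [ 0.5393 -0.0338  0.2346] [-0.03 -1.8   1.16]
0.75 [ 0.5226 -0.0352  0.2214] [-0.03 -1.68  1.33]
0.85 [ 0.5072 -0.0364  0.2065] [-0.03 -1.53  1.49]
0.95 [ 0.4934 -0.0376  0.1902] [-0.03 -1.38  1.64]
1.05 [ 0.4813 -0.0386  0.1726] [-0.04 -1.21  1.77]
1.15 [ 0.471  -0.0394  0.1538] [-0.04 -1.03  1.88]
1.25 [ 0.4626 -0.0401  0.1341] [-0.04 -0.83  1.97]
1.35 [ 0.4563 -0.0407  0.1137] [-0.04 -0.63  2.04]
1.45 [ 0.4519 -0.041   0.0927] [-0.04 -0.42  2.1 ]
1.55 [ 0.4497 -0.0412  0.0714] [-0.04 -0.21  2.13]
```

Request:
carry_out:
  rows:
    - {"tx": 0,"ty": -2.1,"tz": 0.35,"yaw": 0}
    - {"tx": 0,"ty": -2.1,"tz": 0.5,"yaw": 0}
    - {"tx": 0,"ty": -2.0,"tz": 0.7,"yaw": 0}
    - {"tx": 0,"ty": -1.9,"tz": 0.9,"yaw": 0}
    - {"tx": 0,"ty": -1.8,"tz": 1.1,"yaw": 0}

```text
time_s: 3.9
position: [0.5389, -0.0299, 0.2299]
tool_rot: [[-0.082, 0.997, 0.014], [0.996, 0.082, 0.017], [0.016, 0.015, -1.0]]
ft_force: [11.4, 0.1, -13.3]
grip_width: 0.0076
```

```bash
cat >> h.py <<'E'
def door():
    s=env.observe();g=s['position']-.008*s['tool_rot'][:,2]
    d=g-cab(-114,0,60);x=d@u;z=d[2]; th=np.arctan2(-x,z)+np.arctan2(.007,.214)
    print("door est",th.round(3),"r",np.hypot(x,z).round(4),"w",round(s["grip_width"],4),"F",s["ft_force"].round(1),"zax",s['tool_rot'][:,2].round(3))
    y=(g-C)@v*1000
    for k in range(1,13):
        t=min(th+.1*k,1.58); print(round(t,2),(s['tool_rot'].T@(handle(t,y)-(g if k==1 else handle(min(1.58,t-.1),y)))*100).round(2))
E
python3 -c "
from h import *
door()"
```

```text
door est 0.642 r 0.217 w 0.0076 F [ 11.4   0.1 -13.3] zax [ 0.014  0.017 -1.   ]
0.74 [-0.03 -1.55  1.52]
0.84 [-0.02 -1.58  1.45]
0.94 [-0.03 -1.42  1.6 ]
1.04 [-0.03 -1.26  1.73]
1.14 [-0.03 -1.08  1.85]
1.24 [-0.03 -0.89  1.95]
1.34 [-0.03 -0.69  2.03]
1.44 [-0.03 -0.48  2.08]
1.54 [-0.03 -0.27  2.12]
1.58 [-0.03 -0.19  2.13]
1.58 [-0.03 -0.19  2.13]
1.58 [-0.03 -0.19  2.13]
```

Request:
carry_out:
  rows:
    - {"tx": 0,"ty": -1.6,"tz": 1.5,"yaw": 0}
    - {"tx": 0,"ty": -1.6,"tz": 1.5,"yaw": 0}
    - {"tx": 0,"ty": -1.4,"tz": 1.7,"yaw": 0}
    - {"tx": 0,"ty": -1.2,"tz": 1.8,"yaw": 0}
    - {"tx": 0,"ty": -1.0,"tz": 1.9,"yaw": 0}
    - {"tx": 0,"ty": -0.8,"tz": 2.0,"yaw": 0}

```text
time_s: 4.5
position: [0.464, -0.0363, 0.1312]
tool_rot: [[-0.084, 0.996, 0.031], [0.996, 0.084, 0.009], [0.006, 0.032, -0.999]]
ft_force: [-3.4, -2.7, 3.4]
grip_width: 0.0075
```

```bash
python3 -c "
from h import *
door()"
```

```text
door est 1.226 r 0.2146 w 0.0075 F [-3.4 -2.7  3.4] zax [ 0.031  0.009 -0.999]
1.33 [-0.01 -0.7   2.02]
1.43 [-0.01 -0.55  2.07]
1.53 [-0.01 -0.34  2.11]
1.58 [-0.01 -0.22  2.13]
1.58 [-0.01 -0.22  2.13]
1.58 [-0.01 -0.22  2.13]
1.58 [-0.01 -0.22  2.13]
1.58 [-0.01 -0.22  2.13]
1.58 [-0.01 -0.22  2.13]
1.58 [-0.01 -0.22  2.13]
1.58 [-0.01 -0.22  2.13]
1.58 [-0.01 -0.22  2.13]
```

Request:
carry_out:
  rows:
    - {"tx": 0,"ty": -0.7,"tz": 2.0,"yaw": 0}
    - {"tx": 0,"ty": -0.5,"tz": 2.1,"yaw": 0}
    - {"tx": 0,"ty": -0.3,"tz": 2.1,"yaw": 0}
    - {"tx": 0,"ty": -0.1,"tz": 1.3,"yaw": 0}
    - {"tx": 0,"ty": 0,"tz": 0.4,"yaw": 0}

```text
time_s: 5.0
position: [0.4499, -0.038, 0.0572]
tool_rot: [[-0.085, 0.996, 0.038], [0.996, 0.085, 0.004], [0.001, 0.038, -0.999]]
ft_force: [-27.3, 4.9, 89.2]
grip_width: 0.0076
```

```bash
python3 -c "
from h import *
door()" | head -3
```

```text
door est 1.579 r 0.2138 w 0.0076 F [-27.3   4.9  89.2] zax [ 0.038  0.004 -0.999]
1.58 [ 0.   -0.04  0.01]
1.58 [-0.   -0.24  2.13]
```

Request:
carry_out:
  rows:
    - {"tx": 0,"ty": 0,"tz": -0.1,"yaw": 0}
    - {"tx": 0,"ty": 0,"tz": 0,"yaw": 0}
    - {"tx": 0,"ty": 0,"tz": 0,"yaw": 0}
  jaw: 0

```text
time_s: 5.3
position: [0.4508, -0.0388, 0.0612]
tool_rot: [[-0.086, 0.995, 0.042], [0.996, 0.086, 0.002], [-0.002, 0.042, -0.999]]
ft_force: [-3.6, -0.7, -2.7]
grip_width: 0.0426
```

Request:
carry_out:
  rows:
    - {"tx": 0,"ty": 0,"tz": -3,"yaw": 0}
    - {"tx": 0,"ty": 0,"tz": -5,"yaw": 0}
    - {"tx": 0,"ty": 0,"tz": -5,"yaw": 0}
    - {"tx": 0,"ty": 0,"tz": -5,"yaw": 0}
    - {"tx": 0,"ty": 0,"tz": -5,"yaw": 0}

```text
time_s: 5.8
position: [0.4403, -0.0391, 0.291]
tool_rot: [[-0.086, 0.996, 0.031], [0.996, 0.086, 0.006], [0.003, 0.031, -1.0]]
ft_force: [0.6, 0.2, 0.7]
grip_width: 0.0428
```

```bash
python3 -c "
from h import *
print(proj('top',[handle(1.571,50),handle(1.571,-50),cab(-292,130,74),cab(-292,-130,74),cab(-100,0,86),cab(-48,0,120)]).round(1))
cv2.imwrite('pics/top1.png',cv2.resize(env.get_image('top')[130:280,200:440,::-1],(800,500),interpolation=cv2.INTER_CUBIC))
h=np.array([.4982,-.3217,0]);go((h[0],h[1],.27),-14.3)"
```

```text
[[305.4 268.3]
 [337.8 264.7]
 [278.1 259.3]
 [362.4 250. ]
 [313.4 193. ]
 [311.5 173.8]]
t 5.85 pos [ 0.4424 -0.0399  0.2988] yaz 4.95 zax [ 0.043  0.001 -0.999] F [1.4 0.1 8.4] w 0.0426 q [-21.    7.6  84.8   0.9  85.3 -26. ]
shift cm [-28.55   3.     3.1 ] len 28.9 yaw rad 0.336
```

View pics/top1.png

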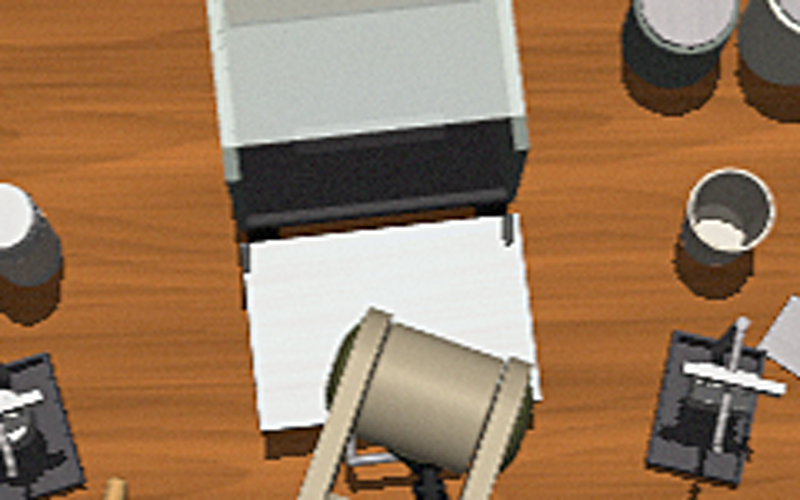

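The door is down: its near-left corner at crop (262,430), i.e. (278.6,259) in the full picture, matches the predicted (278.1,259.3). The square housing is undisturbed at crop (720,380).

Request:
carry_out:
  rows:
    - {"tx": -4,"ty": 0.4,"tz": 0,"yaw": 0.112}
    - {"tx": -4,"ty": 0,"tz": 0,"yaw": 0.112}
    - {"tx": -4,"ty": -0.4,"tz": 0,"yaw": 0.112}
    - {"tx": -4,"ty": -0.8,"tz": 0,"yaw": 0}
    - {"tx": -4,"ty": -0.8,"tz": 0,"yaw": 0}
    - {"tx": -4,"ty": -0.8,"tz": 0,"yaw": 0}
    - {"tx": 0,"ty": 0,"tz": 0,"yaw": 0}

```text
time_s: 6.55
position: [0.3853, -0.2777, 0.3003]
tool_rot: [[0.256, 0.965, 0.055], [0.967, -0.256, -0.005], [0.009, 0.054, -0.998]]
ft_force: [0.5, 0.6, 0.7]
grip_width: 0.0426
```

```bash
python3 -c "
from h import *
h=np.array([.4982,-.3217,0]);go((h[0],h[1],.27),-14.3)"
```

```text
t 6.55 pos [ 0.3853 -0.2777  0.3003] yaz -14.86 zax [ 0.055 -0.005 -0.998] F [0.5 0.6 0.7] w 0.0426 q [-51.3  10.7  80.7   2.3  86.4 -36.6]
shift cm [-1.39 11.86  3.66] len 12.5 yaw rad -0.010
```

Request:
carry_out:
  rows:
    - {"tx": -0.4,"ty": 4,"tz": 0.5,"yaw": -0.01}
    - {"tx": -0.4,"ty": 4,"tz": 0.5,"yaw": 0}
    - {"tx": -0.4,"ty": 4,"tz": 0.5,"yaw": 0}
    - {"tx": 0,"ty": 0,"tz": 0,"yaw": 0}

```text
time_s: 6.95
position: [0.5029, -0.3211, 0.2907]
tool_rot: [[0.25, 0.967, 0.055], [0.968, -0.25, -0.005], [0.009, 0.055, -0.998]]
ft_force: [0.1, 0.4, -1.3]
grip_width: 0.0425
```

```bash
python3 -c "
from h import *
h=np.array([.4982,-.3217,0]);go((h[0],h[1],.27),-14.3)
p=env.camera_params('wrist')
cv2.imwrite('pics/w3.png',env.get_image('wrist')[:,:,::-1]); print(proj('wrist',[(0.5092,-.2782,.161),(.4872,-.3651,.161)],p))
import pickle;pickle.dump(p,open('w3.pkl','wb'))"
```

```text
t 6.95 pos [ 0.5029 -0.3211  0.2907] yaz -14.51 zax [ 0.055 -0.005 -0.998] F [ 0.1  0.4 -1.3] w 0.0425 q [-44.8  23.8  63.2   2.   90.5 -30.2]
shift cm [-0.19 -0.55  2.04] len 2.1 yaw rad -0.004
[[304.10707072 167.5854681 ]
 [306.37666384 297.43965942]]
```

View pics/w3.png

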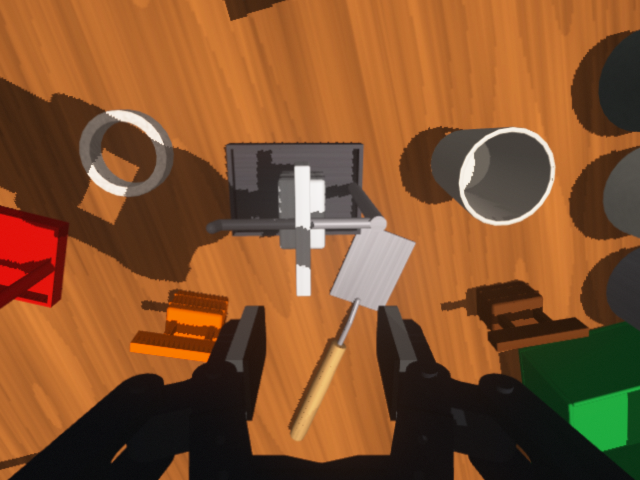

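```bash
python3 -c "
from h import *
import pickle;p=pickle.load(open('w3.pkl','rb'))
a,b=tri('top',(405.6,240),'wrist',(302.5,165.5),None,p),tri('top',(435.6,246.6),'wrist',(303.5,296),None,p);print(a,b)
q=onz('wrist',[(302.5,165.5),(303.5,296)],.161,p);print(q,q.mean(0),np.linalg.norm(q[0]-q[1]))
m=q.mean(0);m[2]=.154;go(m,-14.3)"
```

```text
(array([ 0.50860064, -0.27681432,  0.1651601 ]), np.float64(0.0014169115582669573)) (array([ 0.48636524, -0.36420035,  0.16138281]), np.float64(0.002247677329087153))
[[ 0.50857124 -0.2766872   0.161     ]
 [ 0.48557404 -0.36348936  0.161     ]] [ 0.49707264 -0.32008828  0.161     ] 0.08979692468237768
t 7.0 pos [ 0.5015 -0.3204  0.2915] yaz -14.5 zax [ 0.055 -0.006 -0.998] F [ 0.3  0.9 -0.7] w 0.0424 q [-44.8  23.6  63.4   2.   90.5 -30.3]
shift cm [-0.19 -1.19 13.7 ] len 13.8 yaw rad -0.004
```

Request:
carry_out:
  rows:
    - {"tx": -0.1,"ty": -0.6,"tz": 3.5,"yaw": 0}
    - {"tx": -0.1,"ty": -0.6,"tz": 3.5,"yaw": 0}
    - {"tx": 0,"ty": 0,"tz": 3.5,"yaw": 0}
    - {"tx": 0,"ty": 0,"tz": 2.0,"yaw": 0}
    - {"tx": 0,"ty": 0,"tz": 0,"yaw": 0}

```text
time_s: 7.5
position: [0.4956, -0.3171, 0.1647]
tool_rot: [[0.248, 0.967, 0.059], [0.969, -0.248, -0.009], [0.006, 0.059, -0.998]]
ft_force: [-0.5, 0.4, 0.5]
grip_width: 0.0426
```

```bash
python3 -c "
from h import *
go((.497,-.3201,.154),-14.3)"
```

```text
t 7.5 pos [ 0.4956 -0.3171  0.1647] yaz -14.37 zax [ 0.059 -0.009 -0.998] F [-0.5  0.4  0.5] w 0.0426 q [-45.   28.1  77.5   2.1  71.7 -31.3]
shift cm [-0.26  0.15  1.08] len 1.1 yaw rad -0.001
```

Request:
carry_out:
  rows:
    - {"tx": -0.25,"ty": 0.1,"tz": 1.1,"yaw": 0}
    - {"tx": 0,"ty": 0,"tz": 0,"yaw": 0}

```text
time_s: 7.7
position: [0.4967, -0.3199, 0.1552]
tool_rot: [[0.247, 0.967, 0.061], [0.969, -0.247, -0.011], [0.005, 0.061, -0.998]]
ft_force: [-0.3, -0.4, 0.2]
grip_width: 0.0429
```

Request:
carry_out:
  rows:
    - {"tx": 0,"ty": 0,"tz": 0,"yaw": 0}
    - {"tx": 0,"ty": 0,"tz": 0,"yaw": 0}
    - {"tx": 0,"ty": 0,"tz": 0,"yaw": 0}
    - {"tx": 0,"ty": 0,"tz": 0,"yaw": 0}
  jaw: 1
  squeeze: 80

```text
time_s: 8.1
position: [0.4972, -0.3205, 0.1581]
tool_rot: [[0.247, 0.967, 0.064], [0.969, -0.247, -0.014], [0.002, 0.065, -0.998]]
ft_force: [0.6, -0.3, -2.9]
grip_width: 0.0076
```

```bash
python3 -c "
from h import *
go((.497,-.3201,.154),-14.3)"
```

```text
t 8.1 pos [ 0.4972 -0.3205  0.1581] yaz -14.34 zax [ 0.064 -0.014 -0.998] F [ 0.6 -0.3 -2.9] w 0.0076 q [-45.1  28.6  77.8   2.1  70.5 -31.4]
shift cm [ 0.03 -0.06  0.41] len 0.4 yaw rad -0.001
```

Request:
carry_out:
  rows:
    - {"tx": 0,"ty": 0,"tz": -1.2,"yaw": 0}
    - {"tx": 0,"ty": 0,"tz": -1.0,"yaw": 0}
    - {"tx": 0,"ty": 0,"tz": 0,"yaw": 0}

```text
time_s: 8.4
position: [0.4947, -0.3186, 0.1757]
tool_rot: [[0.248, 0.967, 0.057], [0.969, -0.248, -0.006], [0.008, 0.057, -0.998]]
ft_force: [1.4, 1.5, -6.0]
grip_width: 0.0075
```

```bash
python3 -c "
from h import *
go((.497-.11*.969,-.3205+.11*.247,.182),-14.3)"
```

```text
t 8.4 pos [ 0.4947 -0.3186  0.1757] yaz -14.36 zax [ 0.057 -0.006 -0.998] F [ 1.4  1.5 -6. ] w 0.0075 q [-45.2  27.5  76.4   2.2  73.5 -31.4]
shift cm [ -0.13 -10.68  -1.24] len 10.7 yaw rad -0.001
```

Request:
carry_out:
  rows:
    - {"tx": 0,"ty": 0,"tz": -0.6,"yaw": 0}
    - {"tx": 0,"ty": -3.5,"tz": -0.2,"yaw": 0}
    - {"tx": 0,"ty": -4,"tz": -0.2,"yaw": 0}
    - {"tx": 0,"ty": -4,"tz": -0.2,"yaw": 0}
    - {"tx": 0,"ty": -1.5,"tz": -4,"yaw": 0}
    - {"tx": 0,"ty": 0,"tz": -3,"yaw": 0}
    - {"tx": 0,"ty": 0,"tz": 0,"yaw": 0}

```text
time_s: 9.1
position: [0.3604, -0.2829, 0.2452]
tool_rot: [[0.247, 0.967, 0.053], [0.969, -0.248, 0.004], [0.017, 0.05, -0.999]]
ft_force: [-0.3, -0.8, -3.9]
grip_width: 0.0074
```

```bash
python3 -c "
from h import *
t=cab(-195,-5,240);print(t);go(t,4.75)"
```

```text
[ 0.58168377 -0.02523043  0.24      ]
t 9.1 pos [ 0.3604 -0.2829  0.2452] yaz -14.37 zax [ 0.053  0.004 -0.999] F [-0.3 -0.8 -3.9] w 0.0074 q [-54.4  11.5  89.    2.7  77.9 -40.6]
shift cm [30.42 14.99  1.79] len 34.0 yaw rad -0.334
```

Request:
carry_out:
  rows:
    - {"tx": 4.5,"ty": 0,"tz": 0,"yaw": -0.112}
    - {"tx": 4.5,"ty": 0,"tz": 0,"yaw": -0.112}
    - {"tx": 4.5,"ty": 0,"tz": 0,"yaw": -0.112}
    - {"tx": 4,"ty": 3,"tz": 0,"yaw": 0}
    - {"tx": 2,"ty": 4,"tz": 0,"yaw": 0}

```text
time_s: 9.6
position: [0.4417, -0.0811, 0.2502]
tool_rot: [[-0.091, 0.994, 0.056], [0.996, 0.091, -0.001], [-0.006, 0.055, -0.998]]
ft_force: [0.7, -1.7, -1.8]
grip_width: 0.0074
```

```bash
python3 -c "
from h import *
t=cab(-195,-5,240);print(t);go(t,4.75)"
```

```text
[ 0.58168377 -0.02523043  0.24      ]
t 9.6 pos [ 0.4417 -0.0811  0.2502] yaz 5.22 zax [ 0.056 -0.001 -0.998] F [ 0.7 -1.7 -1.8] w 0.0074 q [-26.4   9.9  90.2   1.4  77.  -31.9]
shift cm [ 4.3  14.37  1.79] len 15.1 yaw rad 0.008
```

Request:
carry_out:
  rows:
    - {"tx": 1.2,"ty": 3.7,"tz": 0.6,"yaw": 0.008}
    - {"tx": 1.2,"ty": 3.7,"tz": 0.6,"yaw": 0}
    - {"tx": 1.0,"ty": 3.7,"tz": 0.6,"yaw": 0}
    - {"tx": 1.0,"ty": 3.4,"tz": 0.6,"yaw": 0}
    - {"tx": 0,"ty": 0,"tz": 0,"yaw": 0}

```text
time_s: 10.1
position: [0.5919, -0.0158, 0.2306]
tool_rot: [[-0.091, 0.994, 0.057], [0.996, 0.091, -0.0], [-0.006, 0.057, -0.998]]
ft_force: [-0.5, -0.6, -3.4]
grip_width: 0.0077
```

```bash
python3 -c "
from h import *
t=cab(-195,-5,167);print(t);go(t,4.75)"
```

```text
[ 0.58168377 -0.02523043  0.167     ]
t 10.1 pos [ 0.5919 -0.0158  0.2306] yaz 5.21 zax [ 0.057 -0.    -0.998] F [-0.5 -0.6 -3.4] w 0.0077 q [-13.3  25.1  71.    0.7  80.7 -18.6]
shift cm [-0.81 -1.46  6.29] len 6.5 yaw rad 0.008
```

Request:
carry_out:
  rows:
    - {"tx": -0.4,"ty": -0.7,"tz": 2.5,"yaw": 0.008}
    - {"tx": -0.4,"ty": -0.7,"tz": 2.2,"yaw": 0}
    - {"tx": 0,"ty": 0,"tz": 1.0,"yaw": 0}
    - {"tx": 0,"ty": 0,"tz": 0,"yaw": 0}

```text
time_s: 10.5
position: [0.5822, -0.0239, 0.1691]
tool_rot: [[-0.085, 0.995, 0.056], [0.996, 0.085, 0.0], [-0.005, 0.055, -0.998]]
ft_force: [0.1, -0.0, -2.4]
grip_width: 0.0071
```

```bash
python3 -c "
from h import *
t=cab(-195,-5,167);print(t);go(t,4.75)"
```

```text
[ 0.58168377 -0.02523043  0.167     ]
t 10.5 pos [ 0.5822 -0.0239  0.1691] yaz 4.89 zax [ 0.056  0.    -0.998] F [ 0.1 -0.  -2.4] w 0.0071 q [-14.3  27.2  78.1   0.8  71.5 -19.5]
shift cm [-0.13 -0.08  0.21] len 0.3 yaw rad 0.002
```

Request:
carry_out:
  rows:
    - {"tx": 0,"ty": 0,"tz": 0.3,"yaw": 0}
    - {"tx": 0,"ty": 0,"tz": 0.3,"yaw": 0}

```text
time_s: 10.7
position: [0.5842, -0.0243, 0.1659]
tool_rot: [[-0.085, 0.994, 0.061], [0.996, 0.085, -0.002], [-0.007, 0.061, -0.998]]
ft_force: [-1.3, -0.6, 15.1]
grip_width: 0.0075
```

Request:
carry_out:
  rows:
    - {"tx": 0,"ty": 0,"tz": 0.2,"yaw": 0}

```text
time_s: 10.8
position: [0.5848, -0.0243, 0.1659]
tool_rot: [[-0.085, 0.994, 0.064], [0.996, 0.085, -0.002], [-0.008, 0.063, -0.998]]
ft_force: [-5.1, 0.6, 7.0]
grip_width: 0.0076
```

Request:
carry_out:
  rows:
    - {"tx": 0,"ty": 0,"tz": 0,"yaw": 0}
    - {"tx": 0,"ty": 0,"tz": 0,"yaw": 0}
    - {"tx": 0,"ty": 0,"tz": 0,"yaw": 0}
  jaw: -0.2

```text
time_s: 11.1
position: [0.5865, -0.0245, 0.1692]
tool_rot: [[-0.085, 0.994, 0.071], [0.996, 0.086, -0.004], [-0.01, 0.07, -0.997]]
ft_force: [0.4, -0.3, -0.0]
grip_width: 0.0502
```

Request:
carry_out:
  rows:
    - {"tx": 0,"ty": 0,"tz": -3,"yaw": 0}
    - {"tx": 0,"ty": 0,"tz": -4,"yaw": 0}
    - {"tx": 0,"ty": -2,"tz": -4,"yaw": 0}
    - {"tx": 0,"ty": -3,"tz": -4,"yaw": 0}
    - {"tx": 0,"ty": -3,"tz": -4,"yaw": 0}

```text
time_s: 11.6
position: [0.4934, -0.0305, 0.3537]
tool_rot: [[-0.086, 0.994, 0.062], [0.996, 0.086, -0.001], [-0.007, 0.061, -0.998]]
ft_force: [0.7, 0.1, 0.3]
grip_width: 0.0511
```

```bash
python3 -c "
from h import *
t=cab(-195,-5,167);go(t,94.75)
p=env.camera_params('wrist')
cv2.imwrite('pics/w4.png',env.get_image('wrist')[:,:,::-1])
import pickle;pickle.dump(p,open('w4.pkl','wb'))"
```

```text
t 11.6 pos [ 0.4934 -0.0305  0.3537] yaz 4.97 zax [ 0.062 -0.001 -0.998] F [0.7 0.1 0.3] w 0.0511 q [-17.8  11.1  71.6   1.   93.9 -22.7]
shift cm [-0.11  7.68 19.17] len 20.7 yaw rad -1.567
```

View pics/w4.png

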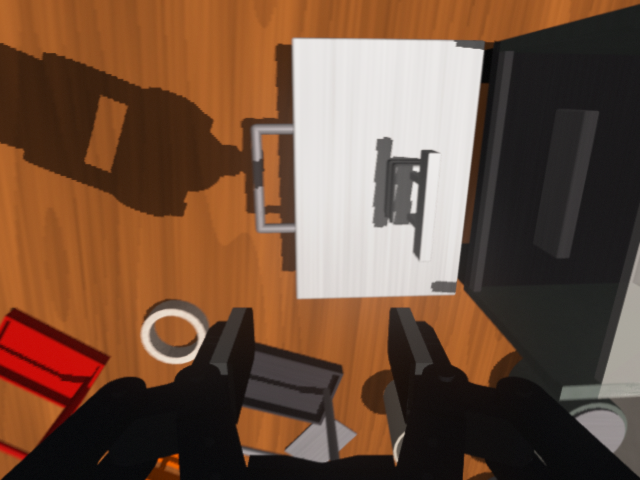

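The wrist view shows the housing standing on the shelf, its ear top running from (429,150) to (425,260). The stop bar is visible in the cabinet with corners near (560,110), (598,112), (570,257) and (535,245). I measure both numerically.

```bash
python3 -c "
from h import *
import pickle;p=pickle.load(open('w4.pkl','rb'))
im=cv2.imread('pics/w4.png',0).astype(int)
for r in(120,150,180,210,240): print(r,list(im[r,530:610:2]))
print([im[r,585] for r in range(95,125,2)],[im[r,560] for r in range(240,265,2)])
print('floor front/sill',onz('wrist',[(490,200)],.086,p))
e=onz('wrist',[(429,151),(425,260)],.166,p);print('ear',e,np.linalg.norm(e[0]-e[1]),np.degrees(np.arctan2(*(e[0]-e[1])[[1,0]])), [( (x-C)@u*1000,(x-C)@v*1000) for x in e])
for px in [(560,110),(598,112),(570,257),(535,245)]:
  for z in(.075,.120):
    x=onz('wrist',[px],z,p)[0]-C; print(px,z,(x@u*1000).round(1),(x@v*1000).round(1))
# silhouettes of the predicted door corners
for th in (1.571,): print(proj('wrist',[cab(-292,130,74),cab(-292,-130,74),cab(-114,130,74),cab(-92,0,86)],p))
"
```

```text
120 [np.int64(26), np.int64(26), np.int64(26), np.int64(25), np.int64(26), np.int64(27), np.int64(25), np.int64(25), np.int64(26), np.int64(25), np.int64(25), np.int64(26), np.int64(32), np.int64(37), np.int64(37), np.int64(39), np.int64(38), np.int64(38), np.int64(37), np.int64(39), np.int64(38), np.int64(38), np.int64(38), np.int64(37), np.int64(38), np.int64(38), np.int64(42), np.int64(50), np.int64(56), np.int64(55), np.int64(57), np.int64(57), np.int64(56), np.int64(54), np.int64(29), np.int64(26), np.int64(24), np.int64(25), np.int64(24), np.int64(24)]
150 [np.int64(27), np.int64(26), np.int64(26), np.int64(25), np.int64(25), np.int64(25), np.int64(25), np.int64(24), np.int64(25), np.int64(25), np.int64(36), np.int64(39), np.int64(37), np.int64(37), np.int64(38), np.int64(37), np.int64(39), np.int64(38), np.int64(38), np.int64(37), np.int64(36), np.int64(38), np.int64(37), np.int64(40), np.int64(53), np.int64(56), np.int64(56), np.int64(56), np.int64(57), np.int64(56), np.int64(54), np.int64(28), np.int64(24), np.int64(26), np.int64(24), np.int64(25), np.int64(24), np.int64(25)
[... 2065 characters left out ...]
.int64(41), np.int64(27), np.int64(27), np.int64(24)]
floor front/sill [[ 0.68059106 -0.0294897   0.086     ]]
ear [[ 0.58281702  0.02147418  0.166     ]
 [ 0.59495671 -0.06804353  0.166     ]] 0.09033709671207119 97.72288884052614 [(np.float64(-190.00311294773502), np.float64(41.45035400924576)), (np.float64(-185.3179221702052), np.float64(-48.7651658847517))]
(560, 110) 0.075 -32.6 69.9
(560, 110) 0.12 -61.2 71.1
(598, 112) 0.075 7.3 68.4
(598, 112) 0.12 -25.7 69.8
(570, 257) 0.075 9.8 -85.8
(570, 257) 0.12 -23.5 -67.5
(535, 245) 0.075 -33.5 -70.9
(535, 245) 0.12 -62.0 -54.2
[[294.02572108  38.35986693]
 [297.97273084 299.50423402]
 [487.23529297  41.42542768]
 [496.98578496 182.91532372]]
```

```bash
python3 -c "
from h import *
import pickle;p=pickle.load(open('w4.pkl','rb'))
im=cv2.imread('pics/w4.png',0).astype(int)
for r in(155,165,180,200,220,240,255): print(r,' '.join(map(str,im[r,408:446])))
for px in [(583,120),(571,180),(559.5,240)]:
    x=onz('wrist',[px],.12,p)[0]-C; print('front top',(x@u*1000).round(1),(x@v*1000).round(1))
for px in [(555,120),(544.5,180),(534,240)]:
    x=onz('wrist',[px],.075,p)[0]-C; print('front bot',(x@u*1000).round(1),(x@v*1000).round(1))
# sill top front edges: check frame
print(' '.join(map(str,im[180,475:525])))
print(proj('wrist',[cab(-100,0,74),cab(-100,0,86),cab(-92,0,86),cab(-114,0,74)],p))
"
```

```text
155 229 229 229 229 230 230 229 229 228 227 228 217 172 101 68 63 62 63 63 76 142 206 233 236 236 236 235 235 236 235 236 234 229 221 227 228 227 226
165 82 83 83 84 95 117 129 132 132 133 128 109 80 66 64 64 63 65 75 130 198 230 235 235 234 235 235 235 234 234 233 229 225 227 228 227 226 226
180 92 93 90 85 80 79 76 71 68 68 69 67 67 66 65 64 67 89 151 210 231 233 232 232 233 233 233 233 233 229 226 225 227 227 226 226 225 226
200 94 102 155 194 211 226 228 226 195 131 82 70 68 68 70 79 131 195 227 230 230 229 230 231 231 231 230 228 220 222 225 225 225 224 224 225 226 227
220 80 76 74 74 73 75 75 76 73 74 72 72 73 77 116 180 218 228 228 228 228 229 230 229 229 226 220 222 223 222 223 222 222 223 224 225 225 223
240 224 224 224 226 218 181 118 81 75 75 75 77 105 164 210 226 226 226 227 228 228 228 227 225 222 217 219 221 222 221 219 220 222 222 220 220 222 225
255 222 223 225 223 219 211 187 143 104 84 82 121 183 218 225 225 225 225 228 227 226 226 220 215 218 218 218 220 219 217 219 220 218 217 218 221 222 220
front top -38.2 62.9
front top -38.5 9.3
front top -38.0 -49.5
front bot -36.0 60.4
front bot -35.9 0.5
front bot -35.7 -65.1
46 43 31 23 25 24 24 26 34 40 42 42 43 49 57 59 60 59 59 59 56 45 31 28 29 28 27 27 27 27 26 27 26 26 26 27 26 25 26 25 24 27 26 24 26 25 26 26 25 26
[[484.06073967 180.63660392]
 [489.2350249  182.96199465]
 [496.98578496 182.91532372]
 [470.7820113  180.71364183]]
```

```bash
python3 -c "
from h import *
import pickle;p=pickle.load(open('w4.pkl','rb'))
for L in ([(428.3,155),(425.8,180),(424.3,200),(422.4,220),(420.9,240),(419.7,255)],[(441,155),(436.5,200),(431,255)]):
  e=onz('wrist',L,.166,p)-C;X=e@u*1000;Y=e@v*1000;f=np.polyfit(Y,X,1);print(X.round(1),Y.round(1),np.degrees(np.arctan(f[0])).round(2))
"
```

```text
[-190.3 -190.6 -190.4 -190.5 -190.3 -190.2] [ 38.4  19.    2.9 -13.7 -30.9 -44.2] -0.07
[-180.3 -180.4 -180.6] [ 38.4   2.8 -44.4] 0.22
```

Request:
carry_out:
  rows:
    - {"tx": 4.5,"ty": 2,"tz": -1,"yaw": 0}
    - {"tx": 4.5,"ty": 2,"tz": -1,"yaw": 0}
    - {"tx": 4.5,"ty": 2,"tz": -1,"yaw": 0}
    - {"tx": 4.5,"ty": 2,"tz": -1,"yaw": 0}
    - {"tx": 4.5,"ty": 2,"tz": -1,"yaw": 0}
    - {"tx": 0,"ty": 3,"tz": 0,"yaw": 0}
    - {"tx": 0,"ty": 3,"tz": 0,"yaw": 0}

```text
time_s: 12.35
position: [0.6254, 0.2097, 0.4284]
tool_rot: [[-0.082, 0.993, 0.087], [0.997, 0.083, -0.006], [-0.013, 0.086, -0.996]]
ft_force: [1.1, -0.2, 0.4]
grip_width: 0.051
```

```bash
python3 -c "
from h import *
go((.65,.19,.4),4.75)
p=env.camera_params('wrist');V=p['view'];o=-V[:3,:3].T@V[:3,3];s=env.observe();print('cam in tool',s['tool_rot'].T@(o-s['position']))"
```

```text
t 12.35 pos [0.6254 0.2097 0.4284] yaz 4.77 zax [ 0.087 -0.006 -0.996] F [ 1.1 -0.2  0.4] w 0.051 q [  8.7  30.5  30.4  -1.2 114.3   3.4]
shift cm [-2.13  2.04  3.06] len 4.2 yaw rad 0.000
cam in tool [ 0.08323405 -0.00121566 -0.13168084]
```

Request:
carry_out:
  rows:
    - {"tx": -2,"ty": 5,"tz": 0,"yaw": 0}
    - {"tx": -1,"ty": 5,"tz": 0,"yaw": 0}
    - {"tx": 0,"ty": 5,"tz": 0,"yaw": 0}
    - {"tx": 0,"ty": 5,"tz": 0,"yaw": 0}

```text
time_s: 12.75
position: [0.7413, 0.1791, 0.3811]
tool_rot: [[-0.087, 0.987, 0.132], [0.996, 0.086, 0.008], [-0.004, 0.132, -0.991]]
ft_force: [-0.0, 0.1, 0.7]
grip_width: 0.0511
```

```bash
python3 -c "
from h import *
go((.65,.19,.4),4.75)"
```

```text
t 12.75 pos [0.7413 0.1791 0.3811] yaz 4.99 zax [ 0.132  0.008 -0.991] F [-0.   0.1  0.7] w 0.0511 q [  4.8  43.8  12.7  -0.2 115.9  -0.3]
shift cm [ 1.87 -8.67 -3.07] len 9.4 yaw rad 0.004
```

Request:
carry_out:
  rows:
    - {"tx": 0,"ty": 5,"tz": 0,"yaw": 0}
    - {"tx": 0,"ty": 5,"tz": 0,"yaw": 0}
    - {"tx": 0,"ty": 5,"tz": 0,"yaw": 0}

```text
time_s: 13.05
position: [0.7922, 0.1687, 0.3372]
tool_rot: [[-0.087, 0.976, 0.201], [0.996, 0.084, 0.024], [0.006, 0.202, -0.979]]
ft_force: [1.4, -0.6, -0.2]
grip_width: 0.0511
```

```bash
python3 -c "
from h import *
go((.65,.19,.4),4.75)"
```

```text
t 13.05 pos [0.7922 0.1687 0.3372] yaz 4.95 zax [ 0.201  0.024 -0.979] F [ 1.4 -0.6 -0.2] w 0.0511 q [  3.5  47.4  12.7   0.7 108.2  -1.2]
shift cm [  3.41 -12.42  -8.96] len 15.7 yaw rad 0.003
```

Request:
carry_out:
  rows:
    - {"tx": 0,"ty": 4,"tz": -3,"yaw": 0}
    - {"tx": 0,"ty": 4,"tz": -3,"yaw": 0}
    - {"tx": 0,"ty": 4,"tz": -3,"yaw": 0}

```text
time_s: 13.35
position: [0.787, 0.1542, 0.3829]
tool_rot: [[-0.089, 0.958, 0.272], [0.996, 0.082, 0.039], [0.015, 0.274, -0.962]]
ft_force: [-0.1, 0.2, 0.7]
grip_width: 0.0511
```

```bash
python3 -c "
from h import *
go((.65,.19,.4),4.75)"
```

```text
t 13.35 pos [0.787  0.1542 0.3829] yaz 4.88 zax [ 0.272  0.039 -0.962] F [-0.1  0.2  0.7] w 0.0511 q [  2.1  44.2  12.7   1.7 107.2  -2.1]
shift cm [  4.82 -12.36  -5.22] len 14.3 yaw rad 0.002
```

Request:
carry_out:
  rows:
    - {"tx": 1,"ty": 4,"tz": -2.5,"yaw": 0}
    - {"tx": 1,"ty": 4,"tz": -2.5,"yaw": 0}
    - {"tx": 1,"ty": 4,"tz": -2.5,"yaw": 0}
    - {"tx": 1,"ty": 4,"tz": -2.5,"yaw": 0}

```text
time_s: 13.75
position: [0.7725, 0.1748, 0.4457]
tool_rot: [[-0.094, 0.918, 0.385], [0.995, 0.076, 0.062], [0.027, 0.389, -0.921]]
ft_force: [-0.6, 0.5, 0.5]
grip_width: 0.0517
```

```bash
python3 -c "
from h import *
go((.65,.19,.4),4.75)"
```

```text
t 13.75 pos [0.7725 0.1748 0.4457] yaz 4.71 zax [ 0.385  0.062 -0.921] F [-0.6  0.5  0.5] w 0.0517 q [  3.5  40.   12.7   2.2 104.5  -0.5]
shift cm [  2.54 -12.91  -0.41] len 13.2 yaw rad -0.001
```

Request:
carry_out:
  rows:
    - {"tx": -2,"ty": 4,"tz": -2,"yaw": 0}
    - {"tx": -2,"ty": 4,"tz": -2,"yaw": 0}
    - {"tx": -2,"ty": 4,"tz": -2,"yaw": 0}

```text
time_s: 14.05
position: [0.7775, 0.1113, 0.4849]
tool_rot: [[-0.104, 0.883, 0.457], [0.994, 0.078, 0.077], [0.033, 0.462, -0.886]]
ft_force: [-0.4, 0.4, 0.7]
grip_width: 0.0506
```

```bash
python3 -c "
from h import *
go((.65,.19,.4),4.75)"
```

```text
t 14.05 pos [0.7775 0.1113 0.4849] yaz 5.02 zax [ 0.457  0.077 -0.886] F [-0.4  0.4  0.7] w 0.0506 q [ -2.2  37.3  12.7   5.6 102.8  -5.2]
shift cm [  8.88 -14.58   2.31] len 17.2 yaw rad 0.005
```

Request:
carry_out:
  rows:
    - {"tx": -4,"ty": 3,"tz": -2,"yaw": 0}
    - {"tx": -4,"ty": 3,"tz": -2,"yaw": 0}
    - {"tx": -4,"ty": 3,"tz": -2,"yaw": 0}

```text
time_s: 14.35
position: [0.7733, 0.0025, 0.519]
tool_rot: [[-0.109, 0.853, 0.511], [0.994, 0.078, 0.082], [0.03, 0.516, -0.856]]
ft_force: [0.1, -0.1, -1.2]
grip_width: 0.0511
```

```bash
python3 -c "
from h import *
go((.65,.19,.4),4.75)"
```

```text
t 14.35 pos [0.7733 0.0025 0.519 ] yaz 5.22 zax [ 0.511  0.082 -0.856] F [ 0.1 -0.1 -1.2] w 0.0511 q [-12.   35.   12.7  11.  102.7 -12.5]
shift cm [ 19.62 -15.2    5.43] len 25.4 yaw rad 0.008
```

Request:
carry_out:
  rows:
    - {"tx": -4,"ty": 4,"tz": -1.5,"yaw": 0}
    - {"tx": -4,"ty": 4,"tz": -1.5,"yaw": 0}
    - {"tx": -4,"ty": 4,"tz": -1.5,"yaw": 0}

```text
time_s: 14.65
position: [0.7736, -0.0859, 0.5366]
tool_rot: [[-0.104, 0.812, 0.575], [0.994, 0.074, 0.076], [0.019, 0.579, -0.815]]
ft_force: [1.0, -0.1, -0.3]
grip_width: 0.0513
```

```bash
python3 -c "
from h import *
go((.65,.19,.4),4.75)"
```

```text
t 14.65 pos [ 0.7736 -0.0859  0.5366] yaz 5.18 zax [ 0.575  0.076 -0.815] F [ 1.  -0.1 -0.3] w 0.0513 q [-20.   34.3  12.7  15.8 100.3 -18.2]
shift cm [ 28.46 -15.92   6.12] len 33.2 yaw rad 0.007
```

Request:
carry_out:
  rows:
    - {"tx": -4,"ty": 4,"tz": -1,"yaw": 0}
    - {"tx": -4,"ty": 4,"tz": -1,"yaw": 0}
    - {"tx": -4,"ty": 4,"tz": -1,"yaw": 0}

```text
time_s: 14.95
position: [0.7735, -0.1646, 0.5468]
tool_rot: [[-0.094, 0.764, 0.638], [0.996, 0.07, 0.062], [0.003, 0.641, -0.767]]
ft_force: [0.3, 0.1, -0.4]
grip_width: 0.051
```

```bash
python3 -c "
from h import *
go((.65,.19,.4),4.75)"
```

```text
t 14.95 pos [ 0.7735 -0.1646  0.5468] yaz 5.26 zax [ 0.638  0.062 -0.767] F [ 0.3  0.1 -0.4] w 0.051 q [-26.8  34.4  12.7  20.3  97.2 -23.1]
shift cm [ 36.43 -16.36   5.6 ] len 40.3 yaw rad 0.009
```

Request:
carry_out:
  rows:
    - {"tx": 0,"ty": -2,"tz": -3,"yaw": 0}
    - {"tx": 0,"ty": -2,"tz": -3,"yaw": -0.145}
    - {"tx": 0,"ty": 0,"tz": 0,"yaw": -0.145}
    - {"tx": 0,"ty": 0,"tz": 0,"yaw": -0.145}
    - {"tx": 0,"ty": 0,"tz": 0,"yaw": -0.145}
    - {"tx": 0,"ty": 0,"tz": 0,"yaw": -0.145}
    - {"tx": 0,"ty": 0,"tz": 0,"yaw": -0.145}
    - {"tx": 0,"ty": 0,"tz": 0,"yaw": -0.145}
    - {"tx": 0,"ty": 0,"tz": 0,"yaw": -0.145}
    - {"tx": 0,"ty": 0,"tz": 0,"yaw": -0.145}
    - {"tx": 0,"ty": 0,"tz": 0,"yaw": -0.145}
  jaw: -1

```text
time_s: 16.05
position: [0.6994, -0.1677, 0.5764]
tool_rot: [[-0.76, -0.032, 0.65], [0.007, 0.998, 0.058], [-0.65, 0.048, -0.758]]
ft_force: [0.3, 0.1, 0.1]
grip_width: 0.0848
```

```bash
python3 -c "
from h import *
go(cab(-260,-4,260),94.75);print(env.observe()['tool_rot'])"
```

```text
t 16.05 pos [ 0.6994 -0.1677  0.5764] yaz 91.85 zax [ 0.65   0.058 -0.758] F [0.3 0.1 0.1] w 0.0848 q [ -30.6   24.2   26.3   22.4   94.2 -112.6]
shift cm [34.54 12.85 12.92] len 39.1 yaw rad -0.051
[[-0.75958825 -0.03232954  0.64960025]
 [ 0.00682826  0.99831242  0.05766877]
 [-0.65036841  0.04824016 -0.75808563]]
```

Request:
carry_out:
  rows:
    - {"tx": 4.2,"ty": 1.6,"tz": 1.6,"yaw": -0.055}
    - {"tx": 4.2,"ty": 1.6,"tz": 1.6,"yaw": 0}
    - {"tx": 4.2,"ty": 1.6,"tz": 1.6,"yaw": 0}
    - {"tx": 4.2,"ty": 1.6,"tz": 1.6,"yaw": 0}
    - {"tx": 4.2,"ty": 1.6,"tz": 1.6,"yaw": 0}
    - {"tx": 4.2,"ty": 1.6,"tz": 1.6,"yaw": 0}
    - {"tx": 4.2,"ty": 1.6,"tz": 1.6,"yaw": 0}

```text
time_s: 16.75
position: [0.5443, -0.0594, 0.308]
tool_rot: [[-0.739, -0.073, 0.67], [-0.056, 0.997, 0.047], [-0.671, -0.003, -0.741]]
ft_force: [1.3, -0.8, 0.6]
grip_width: 0.0855
```

```bash
python3 -c "
from h import *
go(cab(-260,-4,260),94.75);print(env.observe()['tool_rot'])"
```

```text
t 16.75 pos [ 0.5443 -0.0594  0.308 ] yaz 94.18 zax [ 0.67   0.047 -0.741] F [ 1.3 -0.8  0.6] w 0.0855 q [ -28.3    4.9   97.2   30.7   44.7 -138.2]
shift cm [5.08 3.18 1.86] len 6.3 yaw rad -0.010
[[-0.7391407  -0.07297352  0.66958636]
 [-0.0559852   0.99732987  0.04689124]
 [-0.6712203  -0.00282771 -0.74125253]]
```

```bash
python3 -c "
from h import *
go(cab(-255,-3.6,168),94.75); go(cab(-188,-3.6,94))"
```

```text
t 16.75 pos [ 0.5443 -0.0594  0.308 ] yaz 94.18 zax [ 0.67   0.047 -0.741] F [ 1.3 -0.8  0.6] w 0.0855 q [ -28.3    4.9   97.2   30.7   44.7 -138.2]
shift cm [10.88  3.26  9.01] len 14.5 yaw rad -0.010
t 16.75 pos [ 0.5443 -0.0594  0.308 ] yaz 94.18 zax [ 0.67   0.047 -0.741] F [ 1.3 -0.8  0.6] w 0.0855 q [ -28.3    4.9   97.2   30.7   44.7 -138.2]
shift cm [10.89  3.34 18.99] len 22.1
```

Request:
carry_out:
  rows:
    - {"tx": 3.9,"ty": 1.1,"tz": 0,"yaw": -0.01}
    - {"tx": 3.9,"ty": 1.1,"tz": 0,"yaw": 0}
    - {"tx": 3.9,"ty": 1.1,"tz": 1,"yaw": 0}
    - {"tx": 0,"ty": 0,"tz": 3,"yaw": 0}
    - {"tx": 0,"ty": 0,"tz": 3,"yaw": 0}
    - {"tx": 0,"ty": 0,"tz": 0,"yaw": 0}

```text
time_s: 17.35
position: [0.4961, -0.0215, 0.1784]
tool_rot: [[-0.745, -0.072, 0.663], [-0.059, 0.997, 0.041], [-0.664, -0.009, -0.747]]
ft_force: [0.3, 1.4, 0.7]
grip_width: 0.0855
```

```bash
python3 -c "
from h import *
go(cab(-188,-3.6,94),94.75);print(env.observe()['tool_rot'])
p=env.camera_params('wrist')
cv2.imwrite('pics/w5.png',env.get_image('wrist')[:,:,::-1])
P=[cab(-185+a,-3.6+b,z) for a,b,z in((-5,45,166),(-5,-45,166),(-18,28,74),(-18,-28,74),(-18,28,118),(-18,-28,118))]
print(proj('wrist',P,p).round())
import pickle;pickle.dump(p,open('w5.pkl','wb'))"
```

```text
t 17.35 pos [ 0.4961 -0.0215  0.1784] yaz 94.11 zax [ 0.663  0.041 -0.747] F [0.3 1.4 0.7] w 0.0855 q [ -26.    10.5  117.1   53.9   24.  -165.1]
shift cm [-1.27 -0.77 12.43] len 12.5 yaw rad -0.011
[[-0.7449677  -0.07171836  0.6632342 ]
 [-0.05932636  0.99738747  0.04121436]
 [-0.66445731 -0.0086439  -0.74727624]]
[[385. 364.]
 [227. 363.]
 [351. 215.]
 [265. 215.]
 [353. 277.]
 [260. 277.]]
```

View pics/w5.png

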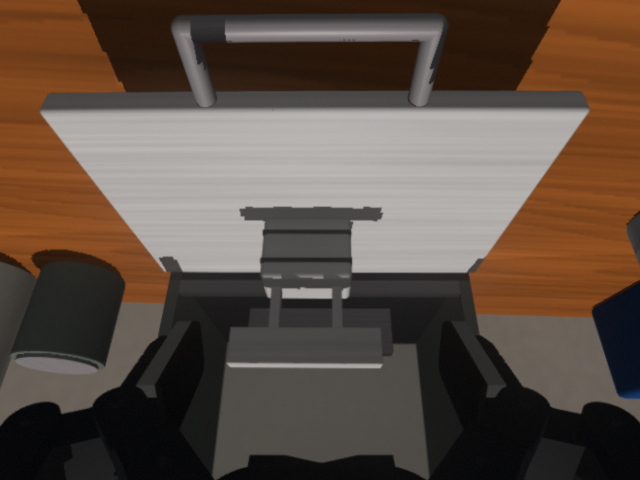

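The wrist view shows the ear bar from (228,365) to (382,365) and the body front from (263,220) to (351,290), within a few pixels of the prediction, so the housing lies between the fingers. Joint 6 is close to its limit, so I step forward carefully.

Request:
carry_out:
  rows:
    - {"tx": -0.4,"ty": -0.25,"tz": 2.5,"yaw": 0}
    - {"tx": -0.4,"ty": -0.25,"tz": 2.5,"yaw": 0}

```text
time_s: 17.6
position: [0.5379, -0.0213, 0.1567]
tool_rot: [[-0.747, -0.069, 0.661], [-0.06, 0.998, 0.036], [-0.662, -0.013, -0.75]]
ft_force: [0.1, -0.6, 0.2]
grip_width: 0.0855
```

```bash
python3 -c "
from h import *
go(cab(-188,-3.6,94),94.75);print(env.observe()['tool_rot'])"
```

```text
t 17.6 pos [ 0.5379 -0.0213  0.1567] yaz 93.95 zax [ 0.661  0.036 -0.75 ] F [ 0.1 -0.6  0.2] w 0.0855 q [ -22.8   16.6  113.1   55.8   20.5 -165.2]
shift cm [ 0.37 -0.46  8.04] len 8.1 yaw rad -0.014
[[-0.7473334  -0.0688483   0.66087268]
 [-0.06007004  0.99754503  0.03599321]
 [-0.66172832 -0.01279973 -0.74963444]]
```

Request:
carry_out:
  rows:
    - {"tx": 0,"ty": 0,"tz": -4.5,"yaw": 0}
    - {"tx": 0,"ty": 0,"tz": -4.5,"yaw": 0}
    - {"tx": -2.5,"ty": 0,"tz": -4,"yaw": 0}
    - {"tx": 0,"ty": 0,"tz": 0,"yaw": 0.145}
    - {"tx": 0,"ty": 0,"tz": 0,"yaw": 0.145}
    - {"tx": 0,"ty": 0,"tz": 0,"yaw": 0.145}
    - {"tx": 0,"ty": 0,"tz": 0,"yaw": 0.145}
    - {"tx": 0,"ty": 0,"tz": 0,"yaw": 0.145}
    - {"tx": 0,"ty": 0,"tz": 0,"yaw": 0.145}
    - {"tx": 0,"ty": 0,"tz": 0,"yaw": 0.145}
    - {"tx": 0,"ty": 0,"tz": 0,"yaw": 0.145}
    - {"tx": 0,"ty": 0,"tz": 0,"yaw": 0.145}

```text
time_s: 18.8
position: [0.4659, -0.0262, 0.2808]
tool_rot: [[-0.225, 0.713, 0.664], [0.96, 0.278, 0.027], [-0.166, 0.643, -0.747]]
ft_force: [-0.0, -0.0, 0.2]
grip_width: 0.0857
```

Request:
carry_out:
  rows:
    - {"tx": 0,"ty": 0,"tz": 0,"yaw": 0.145}
    - {"tx": 0,"ty": 0,"tz": 0,"yaw": 0.145}
    - {"tx": 0,"ty": 0,"tz": 0,"yaw": 0.145}
    - {"tx": 0,"ty": 0,"tz": 0,"yaw": 0.145}
    - {"tx": 0,"ty": 0,"tz": 0,"yaw": 0.145}
    - {"tx": 0,"ty": 0,"tz": 0,"yaw": 0.145}
    - {"tx": 0,"ty": 0,"tz": 0,"yaw": 0.145}
    - {"tx": 0,"ty": 0,"tz": 0,"yaw": 0.145}
    - {"tx": 0,"ty": 0,"tz": 0,"yaw": 0.145}
    - {"tx": 0,"ty": 0,"tz": 0,"yaw": 0.145}
    - {"tx": 0,"ty": 0,"tz": 0,"yaw": 0.145}
    - {"tx": 0,"ty": 0,"tz": 0,"yaw": 0.1}

```text
time_s: 20.0
position: [0.4577, -0.0248, 0.2963]
tool_rot: [[0.727, 0.08, 0.682], [0.098, -0.995, 0.012], [0.68, 0.058, -0.731]]
ft_force: [-1.2, -0.2, 0.2]
grip_width: 0.0857
```

```bash
python3 -c "
from h import *
go(cab(-188,-3.6,94),-85.25);print(env.observe()['tool_rot'])"
```

```text
t 20.0 pos [ 0.4577 -0.0248  0.2963] yaz -85.43 zax [ 0.682  0.012 -0.731] F [-1.2 -0.2  0.2] w 0.0857 q [-29.3  -5.  109.7  31.7  41.   37. ]
shift cm [-4.21 -0.29 23.72] len 24.1 yaw rad -0.003
[[ 0.72710393  0.07962703  0.68189399]
 [ 0.097779   -0.99513648  0.0119436 ]
 [ 0.67952862  0.05799067 -0.73135349]]
```

Request:
carry_out:
  rows:
    - {"tx": -3,"ty": 0,"tz": 3,"yaw": 0.02}
    - {"tx": -2,"ty": 0,"tz": 4,"yaw": 0.02}
    - {"tx": 0,"ty": 0,"tz": 4,"yaw": 0}
    - {"tx": 0,"ty": 0,"tz": 4,"yaw": 0}
    - {"tx": 0,"ty": 0,"tz": 0,"yaw": 0}

```text
time_s: 20.5
position: [0.5257, -0.0304, 0.1573]
tool_rot: [[0.72, 0.041, 0.693], [0.057, -0.998, -0.0], [0.692, 0.04, -0.721]]
ft_force: [-0.7, 0.1, 0.3]
grip_width: 0.0851
```

```bash
python3 -c "
from h import *
go(cab(-188,-3.6,94),-85.25);print(env.observe()['tool_rot'])"
```

```text
t 20.5 pos [ 0.5257 -0.0304  0.1573] yaz -87.66 zax [ 0.693 -0.    -0.721] F [-0.7  0.1  0.3] w 0.0851 q [-24.1  15.7 116.5  69.   17.7   0.8]
shift cm [ 0.19 -0.71  8.92] len 9.0 yaw rad -0.042
[[ 7.19862211e-01  4.07598233e-02  6.92919211e-01]
 [ 5.68451211e-02 -9.98382955e-01 -3.27226760e-04]
 [ 6.91785392e-01  3.96246347e-02 -7.21015159e-01]]
```

Request:
carry_out:
  rows:
    - {"tx": 0.1,"ty": -0.3,"tz": 2.5,"yaw": 0}
    - {"tx": 0,"ty": -0.3,"tz": 2.5,"yaw": 0}
    - {"tx": 0,"ty": -0.2,"tz": 2.5,"yaw": 0}
    - {"tx": 0,"ty": 0,"tz": 0,"yaw": 0}

```text
time_s: 20.9
position: [0.5799, -0.0224, 0.1101]
tool_rot: [[0.711, 0.043, 0.702], [0.061, -0.998, -0.001], [0.701, 0.044, -0.712]]
ft_force: [-0.6, 0.5, -0.2]
grip_width: 0.0852
```

```bash
python3 -c "
from h import *
go(cab(-188,-3.6,94),-85.25);print(env.observe()['tool_rot'])"
```

```text
t 20.9 pos [ 0.5799 -0.0224  0.1101] yaz -87.55 zax [ 0.702 -0.001 -0.712] F [-0.6  0.5 -0.2] w 0.0852 q [-19.9  25.5 112.4  93.1  13.8 -21.1]
shift cm [-0.52  0.05  1.75] len 1.8 yaw rad -0.040
[[ 0.7105237   0.04274903  0.70237354]
 [ 0.06118403 -0.99812585 -0.0011444 ]
 [ 0.70100826  0.04378716 -0.71180763]]
```

Request:
carry_out:
  rows:
    - {"tx": -0.3,"ty": 0.1,"tz": 1.0,"yaw": 0}
    - {"tx": -0.2,"ty": 0,"tz": 0.7,"yaw": 0}
    - {"tx": 0,"ty": 0,"tz": 0,"yaw": 0}

```text
time_s: 21.2
position: [0.5877, -0.0238, 0.1016]
tool_rot: [[0.703, 0.045, 0.71], [0.064, -0.998, -0.001], [0.708, 0.046, -0.705]]
ft_force: [0.1, -0.7, 0.6]
grip_width: 0.0855
```

Request:
carry_out:
  rows:
    - {"tx": 0,"ty": 0,"tz": 0,"yaw": 0}
    - {"tx": 0,"ty": 0,"tz": 0,"yaw": 0}
    - {"tx": 0,"ty": 0,"tz": 0,"yaw": 0}
    - {"tx": 0,"ty": 0,"tz": 0,"yaw": 0}
  jaw: 1
  squeeze: 60

```text
time_s: 21.6
position: [0.5862, -0.024, 0.1065]
tool_rot: [[0.699, 0.045, 0.714], [0.066, -0.998, -0.002], [0.712, 0.048, -0.701]]
ft_force: [0.4, -0.1, -3.2]
grip_width: 0.0547
```

```bash
python3 -c "
from h import *
go(cab(-188,-3.6,114),-85.25);print(env.observe()['tool_rot'])
im=env.get_image('top');cv2.imwrite('pics/t5.png',im[:,:,::-1])"
```

```text
t 21.6 pos [ 0.5862 -0.024   0.1065] yaz -87.43 zax [ 0.714 -0.002 -0.701] F [ 0.4 -0.1 -3.2] w 0.0547 q [-19.9  26.5 112.2 100.   14.2 -28.3]
shift cm [ 0.7  -0.03 -0.36] len 0.8 yaw rad -0.038
[[ 0.69912466  0.04477478  0.71359648]
 [ 0.06583718 -0.99782858 -0.00189301]
 [ 0.7119622   0.04830463 -0.70055441]]
```

Request:
carry_out:
  rows:
    - {"tx": 1.0,"ty": 0.1,"tz": -1.0,"yaw": 0}
    - {"tx": 1.0,"ty": 0.1,"tz": -1.0,"yaw": 0}
    - {"tx": 1.4,"ty": -0.1,"tz": 1.4,"yaw": 0}
    - {"tx": 1.4,"ty": -0.1,"tz": 1.4,"yaw": 0}

```text
time_s: 22.05
position: [0.6234, -0.0204, 0.1338]
tool_rot: [[0.704, 0.044, 0.709], [0.064, -0.998, -0.001], [0.707, 0.046, -0.705]]
ft_force: [-0.5, -0.2, -3.1]
grip_width: 0.0551
```

```bash
python3 -c "
from h import *
go(cab(-67,-3.6,133),-85.25);print(env.observe()['tool_rot']); s=env.observe()['position']-C;print('cab',s@u*1000,s@v*1000)"
```

```text
t 22.05 pos [ 0.6234 -0.0204  0.1338] yaz -87.46 zax [ 0.709 -0.001 -0.705] F [-0.5 -0.2 -3.1] w 0.0551 q [-17.7  25.8 104.7  65.5  13.7   8.7]
shift cm [ 6.02 -0.34  6.14] len 8.6 yaw rad -0.039
[[ 0.70389041  0.04420385  0.70893181]
 [ 0.06392372 -0.99795401 -0.00124396]
 [ 0.70742636  0.04619317 -0.70527593]]
cab -153.077984616654 -3.6692880983518377
```

Request:
carry_out:
  rows:
    - {"tx": 1.5,"ty": -0.1,"tz": 1.5,"yaw": 0}
    - {"tx": 1.5,"ty": -0.1,"tz": 1.5,"yaw": 0}
    - {"tx": 1.5,"ty": -0.1,"tz": 1.5,"yaw": 0}
    - {"tx": 1.2,"ty": 0,"tz": 1.2,"yaw": 0}
    - {"tx": 0,"ty": 0,"tz": 0,"yaw": 0}

```text
time_s: 22.55
position: [0.7062, -0.0122, 0.1305]
tool_rot: [[0.709, 0.047, 0.704], [0.064, -0.998, 0.002], [0.702, 0.044, -0.71]]
ft_force: [-0.6, -0.3, -3.1]
grip_width: 0.0549
```

```bash
python3 -c "
from h import *
go(cab(-67,-3.6,106),-85.25);print(env.observe()['tool_rot']); s=env.observe()['position']-C;print('cab',s@u*1000,s@v*1000)
cv2.imwrite('pics/w6.png',env.get_image('wrist')[:,:,::-1])"
```

```text
t 22.55 pos [ 0.7062 -0.0122  0.1305] yaz -87.3 zax [ 0.704  0.002 -0.71 ] F [-0.6 -0.3 -3.1] w 0.0549 q [-14.1  32.   91.6  38.9  16.   38.4]
shift cm [-1.52  0.01  1.95] len 2.5 yaw rad -0.036
[[ 0.70894377  0.04700226  0.70369703]
 [ 0.06425706 -0.99793153  0.00191901]
 [ 0.70233166  0.04385703 -0.71049757]]
cab -69.80845515939792 -2.2884136140461635
```

View pics/w6.png

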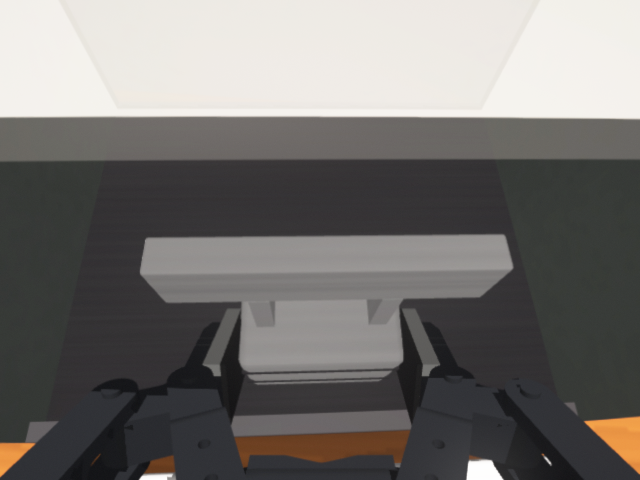

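The wrist view, with the gripper now under the roof edge, shows the housing held upright: ear at (145–510, 240–300), body at (240–400, 300–380), and the sill's strip in front at row 420. I lower it now.

Request:
carry_out:
  rows:
    - {"tx": -0.7,"ty": 0,"tz": 0.7,"yaw": 0}
    - {"tx": -0.6,"ty": 0,"tz": 0.6,"yaw": 0}
    - {"tx": -0.2,"ty": 0,"tz": 0.2,"yaw": 0}

```text
time_s: 22.9
position: [0.702, -0.0124, 0.1071]
tool_rot: [[0.713, 0.048, 0.7], [0.064, -0.998, 0.004], [0.698, 0.042, -0.714]]
ft_force: [-0.2, -0.7, -2.7]
grip_width: 0.0549
```

Request:
carry_out:
  rows:
    - {"tx": -0.15,"ty": 0,"tz": 0.15,"yaw": 0}

```text
time_s: 23.0
position: [0.7016, -0.0124, 0.106]
tool_rot: [[0.712, 0.048, 0.701], [0.064, -0.998, 0.004], [0.699, 0.042, -0.713]]
ft_force: [-12.2, 3.5, 18.3]
grip_width: 0.0548
```

```bash
python3 -c "
from h import *
go(cab(-67,-3.6,106),-85.25); s=env.observe()['position']-C;print('cab',s@u*1000,s@v*1000)"
```

```text
t 23.0 pos [ 0.7016 -0.0124  0.106 ] yaz -87.24 zax [ 0.701  0.004 -0.713] F [-12.2   3.5  18.3] w 0.0548 q [-14.3  33.8  93.4  48.3  13.7  28.6]
shift cm [0.53 0.12 0.53] len 0.8 yaw rad -0.035
cab -74.45410270595785 -2.131607119787073
```

Request:
carry_out:
  rows:
    - {"tx": 0.15,"ty": 0,"tz": -0.15,"yaw": 0}
    - {"tx": 0.3,"ty": 0,"tz": 0.3,"yaw": 0}
    - {"tx": 0.3,"ty": 0,"tz": 0.3,"yaw": 0}
    - {"tx": 0,"ty": 0,"tz": 0,"yaw": 0}

```text
time_s: 23.4
position: [0.7098, -0.0119, 0.1089]
tool_rot: [[0.712, 0.048, 0.701], [0.064, -0.998, 0.004], [0.699, 0.042, -0.714]]
ft_force: [-0.8, -0.5, -2.4]
grip_width: 0.0549
```

```bash
python3 -c "
from h import *
go(cab(-60.5,-3.6,106.5),-85.25); s=env.observe()['position']-C;print('cab',s@u*1000,s@v*1000)"
```

```text
t 23.4 pos [ 0.7098 -0.0119  0.1089] yaz -87.24 zax [ 0.701  0.004 -0.714] F [-0.8 -0.5 -2.4] w 0.0549 q [-14.   34.1  91.9  44.4  14.3  32.8]
shift cm [0.24 0.1  0.58] len 0.6 yaw rad -0.035
cab -66.22998626394282 -2.283700048180612
```

Request:
carry_out:
  rows:
    - {"tx": -0.12,"ty": 0,"tz": 0.12,"yaw": 0}
    - {"tx": 0.12,"ty": 0,"tz": 0.12,"yaw": 0}
    - {"tx": 0.12,"ty": 0,"tz": 0.12,"yaw": 0}

```text
time_s: 23.7
position: [0.7132, -0.0117, 0.1064]
tool_rot: [[0.713, 0.048, 0.7], [0.063, -0.998, 0.004], [0.699, 0.042, -0.714]]
ft_force: [-0.5, -0.4, -3.1]
grip_width: 0.0548
```

Request:
carry_out:
  rows:
    - {"tx": 0.1,"ty": 0,"tz": 0.1,"yaw": 0}

```text
time_s: 23.8
position: [0.7146, -0.0116, 0.1063]
tool_rot: [[0.713, 0.048, 0.7], [0.063, -0.998, 0.004], [0.698, 0.041, -0.715]]
ft_force: [-9.6, -2.7, -2.0]
grip_width: 0.0546
```

```bash
python3 -c "
from h import *
go(cab(-60.5,-3.6,106.5),-85.25); s=env.observe()['position']-C;print('cab',s@u*1000,s@v*1000)"
```

```text
t 23.8 pos [ 0.7146 -0.0116  0.1063] yaz -87.23 zax [ 0.7    0.004 -0.715] F [-9.6 -2.7 -2. ] w 0.0546 q [-13.9  34.7  91.2  43.5  14.4  33.8]
shift cm [0.08 0.11 0.06] len 0.1 yaw rad -0.035
cab -61.4388769616933 -2.4673479916891567
```

Request:
carry_out:
  rows:
    - {"tx": 0,"ty": 0,"tz": 0,"yaw": 0}

```text
time_s: 23.9
position: [0.7145, -0.0117, 0.1063]
tool_rot: [[0.713, 0.048, 0.699], [0.064, -0.998, 0.004], [0.698, 0.042, -0.715]]
ft_force: [-2.2, -0.9, -0.7]
grip_width: 0.0549
```

Request:
carry_out:
  rows:
    - {"tx": -0.07,"ty": 0,"tz": 0.07,"yaw": 0}

```text
time_s: 24.0
position: [0.7146, -0.0117, 0.106]
tool_rot: [[0.712, 0.048, 0.7], [0.064, -0.998, 0.004], [0.699, 0.042, -0.714]]
ft_force: [-11.3, 1.0, 8.6]
grip_width: 0.055
```

Request:
carry_out:
  rows:
    - {"tx": 0,"ty": 0,"tz": 0,"yaw": 0}

```text
time_s: 24.1
position: [0.7145, -0.0117, 0.1063]
tool_rot: [[0.712, 0.048, 0.7], [0.064, -0.998, 0.004], [0.699, 0.042, -0.714]]
ft_force: [-1.7, -0.1, -3.6]
grip_width: 0.0551
```

Request:
carry_out:
  rows:
    - {"tx": 0.03,"ty": 0,"tz": 0.03,"yaw": 0}
    - {"tx": 0,"ty": 0,"tz": 0,"yaw": 0}

```text
time_s: 24.3
position: [0.7145, -0.0117, 0.1062]
tool_rot: [[0.712, 0.049, 0.7], [0.064, -0.998, 0.004], [0.699, 0.042, -0.714]]
ft_force: [-0.8, -0.1, -2.2]
grip_width: 0.055
```

Request:
carry_out:
  rows:
    - {"tx": 0,"ty": 0,"tz": 0,"yaw": 0}
    - {"tx": 0,"ty": 0,"tz": 0,"yaw": 0}
    - {"tx": 0,"ty": 0,"tz": 0,"yaw": 0}
    - {"tx": 0,"ty": 0,"tz": 0,"yaw": 0}
  jaw: -1

```text
time_s: 24.7
position: [0.7161, -0.0121, 0.108]
tool_rot: [[0.709, 0.047, 0.703], [0.064, -0.998, 0.003], [0.702, 0.043, -0.711]]
ft_force: [-0.4, 1.1, -0.7]
grip_width: 0.0854
```

Request:
carry_out:
  rows:
    - {"tx": 0,"ty": 0,"tz": -2,"yaw": 0}
    - {"tx": 0,"ty": 0,"tz": -3,"yaw": 0}
    - {"tx": 0,"ty": 0,"tz": -4,"yaw": 0}
    - {"tx": 0,"ty": 0,"tz": -4,"yaw": 0}

```text
time_s: 25.1
position: [0.6236, -0.0126, 0.1991]
tool_rot: [[0.713, 0.047, 0.7], [0.063, -0.998, 0.003], [0.699, 0.042, -0.714]]
ft_force: [0.2, -0.8, 1.4]
grip_width: 0.0855
```

```bash
python3 -c "
from h import *
go(cab(-360,-3.6,200),-175.25);print(env.observe()['tool_rot'])
p=env.camera_params('wrist')
im=env.get_image('wrist');cv2.imwrite('pics/w7.png',im[:,:,::-1])
print(proj('wrist',[cab(-55+a,-3+b,z) for a,b,z in((-5,45,166),(-5,-45,166),(5,45,166),(5,-45,166),(18,70,120),(18,-70,120))],p).round(1))
import pickle;pickle.dump(p,open('w7.pkl','wb'))"
```

```text
t 25.1 pos [ 0.6236 -0.0126  0.1991] yaz -87.29 zax [ 0.7    0.003 -0.714] F [ 0.2 -0.8  1.4] w 0.0855 q [-16.8  19.6  99.7  34.6  21.2  41.4]
shift cm [-14.81   1.51 -14.52] len 20.8 yaw rad 1.535
[[ 0.71274776  0.04730223  0.69982364]
 [ 0.06314522 -0.99799939  0.00314505]
 [ 0.69857233  0.04194889 -0.71430875]]
[[241.  176.8]
 [409.6 175.9]
 [241.9 161.2]
 [407.2 160.7]
 [213.  187.7]
 [426.1 186.3]]
```

View pics/w7.png

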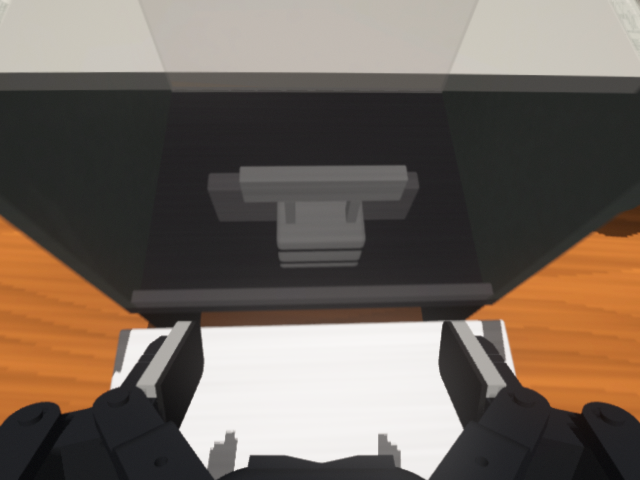

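The wrist view shows the housing upright behind the sill with its ear at (240–407, 165–200), centred on the stop bar at (208–418, 172–220). Next I measure it and move out in front of the handle.

Request:
carry_out:
  rows:
    - {"tx": -3.5,"ty": 0.1,"tz": -2.4,"yaw": 0}
    - {"tx": -3.5,"ty": 0.1,"tz": -2.4,"yaw": 0}
    - {"tx": -3.5,"ty": 0.1,"tz": -2.4,"yaw": 0}
    - {"tx": -3.5,"ty": 0.1,"tz": -2.3,"yaw": 0}
    - {"tx": -3.5,"ty": 0.1,"tz": -2.3,"yaw": 0}
    - {"tx": -3.5,"ty": 0.1,"tz": -2.3,"yaw": 0}
  jaw: 1

```text
time_s: 25.75
position: [0.3773, -0.032, 0.1612]
tool_rot: [[0.698, 0.049, 0.715], [0.073, -0.997, -0.003], [0.713, 0.054, -0.699]]
ft_force: [-0.5, -1.4, -0.4]
grip_width: 0.0003
```

```bash
cat >> h.py <<'E'
def push(th,y=-4,off=16,s=-3):
    R=env.observe()["tool_rot"]; return handle(th,y)-R[:,0]*off/1000-R[:,2]*s/1000
E
python3 -c "
from h import *
go(cab(-375,-4,56));go(push(1.571))
import pickle;p=pickle.load(open('w7.pkl','rb'));g=cv2.imread('pics/w7.png',0).astype(int)
for c in(250,270,300,330,360,380,400): print(c,' '.join(map(str,g[155:208,c])))
print('row bar',' '.join(map(str,g[190,200:250])),'|',' '.join(map(str,g[190,400:430])))"
```

```text
t 25.75 pos [ 0.3773 -0.032   0.1612] yaz -87.2 zax [ 0.715 -0.003 -0.699] F [-0.5 -1.4 -0.4] w 0.0003 q [-44.1   1.7 137.7  82.7  30.  -29.8]
shift cm [-5.81  0.27  9.14] len 10.8 
t 25.75 pos [ 0.3773 -0.032   0.1612] yaz -87.2 zax [ 0.715 -0.003 -0.699] F [-0.5 -1.4 -0.4] w 0.0003 q [-44.1   1.7 137.7  82.7  30.  -29.8]
shift cm [-3.34  0.17 12.02] len 12.5 
250 36 35 35 35 36 35 36 35 36 38 43 72 97 104 104 104 103 104 104 103 104 103 103 105 105 105 100 90 86 84 84 85 87 87 84 82 83 80 81 83 83 85 84 85 87 85 81 71 63 62 61 60 60
270 36 34 35 36 35 37 36 35 37 38 49 78 101 104 104 104 103 104 104 103 104 104 104 104 106 105 99 89 85 83 85 86 87 86 85 83 83 82 80 82 85 86 85 85 86 86 80 68 61 60 61 62 60
300 36 36 36 36 36 36 37 35 35 38 56 87 102 104 105 106 105 105 104 104 104 105 105 106 106 103 96 87 86 84 85 87 87 86 85 85 84 82 82 84 87 88 88 86 87 89 95 103 105 104 106 105 106
330 34 37 36 34 36 36 36 36 36 40 63 93 104 105 105 106 107 106 105 104 103 106 107 107 109 103 93 86 85 86 88 89 88 86 85 85 83 83 85 85 88 87 88 87 86 90 97 102 105 104 105 106 106
360 36 36 35 34 35 36 36 35 37 42 70 97 106 106 107 106 107 106 105 105 106 107 107 107 107 102 92 86 86 87 87 88 86 86 87 84 83 84 86 87 88 88 88 87 87 89 88 90 90 91 93 95 97
380 35 36 35 35 35 36 34 34 35 45 75 100 106 106 108 107 107 106 105 104 106 106 107 108 107 100 90 87 85 88 87 88 87 86 85 85 85 87 87 88 89 88 89 88 85 78 65 60 60 60 61 61 61
400 34 35 34 35 36 36 34 35 35 48 79 105 108 107 108 107 107 106 106 106 107 107 109 109 107 99 90 87 86 88 88 86 87 87 86 85 85 86 87 87 86 84 79 73 67 61 59 60 58 59 60 59 59
row bar 34 34 33 34 35 35 38 45 57 64 65 65 66 66 66 66 66 65 65 65 65 65 66 65 65 65 65 66 66 66 66 66 64 65 66 65 66 66 64 65 68 74 80 83 83 83 84 82 84 83 | 85 85 84 75 65 61 60 59 59 60 60 60 59 59 59 59 58 52 43 36 33 36 34 32 35 34 34 34 34 33
```

Request:
carry_out:
  rows:
    - {"tx": -2.2,"ty": 0,"tz": 2.5,"yaw": 0}
    - {"tx": -2.2,"ty": 0.1,"tz": 2.5,"yaw": 0}
    - {"tx": -0.2,"ty": 0.1,"tz": 2.0,"yaw": 0}

```text
time_s: 26.05
position: [0.3977, -0.0369, 0.1131]
tool_rot: [[0.691, 0.046, 0.722], [0.067, -0.998, -0.001], [0.72, 0.049, -0.692]]
ft_force: [0.1, -0.1, 0.6]
grip_width: -0.0001
```

```bash
python3 -c "
from h import *
go(push(1.571,off=24));print(env.observe()['tool_rot'])
import pickle;p=pickle.load(open('w7.pkl','rb'));g=cv2.imread('pics/w7.png',0).astype(int)
for c in(218,228,236,412): print(c,' '.join(map(str,g[165:225,c])))
def cc(px,z):
  x=onz('wrist',[px],z,p)[0]-C; return (x@u*1000).round(1),(x@v*1000).round(1)
print('ear front',cc((250,181.5),.166),cc((400,180.7),.166),'back',cc((250,166),.166),cc((400,165),.166))
print('sill', ' '.join(map(str,g[280:312,325])), proj('wrist',[cab(-92,0,86),cab(-100,0,86),cab(-100,0,74)],p).round(1))"
```

```text
t 26.05 pos [ 0.3977 -0.0369  0.1131] yaz -87.37 zax [ 0.722 -0.001 -0.692] F [ 0.1 -0.1  0.6] w -0.0001 q [-41.3  15.8 141.1 115.6  31.8 -64.5]
shift cm [-2.17 -0.16  7.2 ] len 7.5 
[[ 0.6908355   0.04586767  0.72155559]
 [ 0.06729067 -0.99773291 -0.00100214]
 [ 0.71987379  0.04924627 -0.69235578]]
218 33 34 35 35 34 34 37 43 59 70 70 70 70 70 71 72 72 71 71 70 70 71 70 71 71 65 62 58 59 59 59 59 59 59 59 59 58 59 60 60 59 58 59 60 59 62 59 59 58 59 58 56 53 49 45 40 37 35 35 36
228 34 35 34 34 35 35 35 44 62 69 70 70 70 70 71 71 72 72 70 71 71 71 71 70 70 66 62 59 59 59 60 59 58 59 60 59 59 59 60 60 59 60 60 60 60 61 61 59 61 61 60 60 61 59 58 56 46 37 36 34
236 36 34 35 34 35 35 37 46 62 70 70 69 71 72 72 72 71 71 70 71 70 70 71 73 70 66 62 59 58 59 60 60 59 58 59 59 59 60 60 60 60 60 61 60 59 60 60 60 60 61 61 61 60 60 60 56 47 37 35 35
412 35 35 33 34 34 35 47 60 68 69 67 68 69 69 70 72 72 72 71 72 72 73 72 67 61 59 58 58 58 58 58 56 57 56 56 55 51 46 41 40 39 35 34 34 35 34 35 34 35 34 35 35 36 34 35 33 33 35 33 35
ear front (np.float64(-63.0), np.float64(37.1)) (np.float64(-63.1), np.float64(-42.4)) back (np.float64(-53.1), np.float64(37.5)) (np.float64(-52.9), np.float64(-43.6))
sill 44 43 44 46 47 49 58 70 77 79 79 79 79 81 80 80 81 79 75 71 71 71 67 61 56 50 50 51 55 61 68 70 [[317.3 284. ]
 [317.7 295.4]
 [317.1 300.8]]
```

Request:
carry_out:
  rows:
    - {"tx": -1.0,"ty": 0,"tz": 2.4,"yaw": 0}
    - {"tx": -0.8,"ty": 0,"tz": 2.4,"yaw": 0}
    - {"tx": -0.3,"ty": 0,"tz": 2.0,"yaw": 0}

```text
time_s: 26.35
position: [0.4342, -0.0412, 0.0494]
tool_rot: [[0.69, 0.042, 0.722], [0.069, -0.998, -0.008], [0.72, 0.056, -0.691]]
ft_force: [0.4, -0.6, 1.6]
grip_width: -0.0001
```

```bash
python3 -c "
from h import *
go(push(1.571,off=24));print(env.observe()['tool_rot'])
go(push(1.571)); go(push(1.45))
import pickle;p=pickle.load(open('w7.pkl','rb'))
def cc(px,z):
  x=onz('wrist',[px],z,p)[0]-C; return (x@u*1000).round(1),(x@v*1000).round(1)
print('bar back',cc((228,173),.12),'front',cc((228,190.8),.12),cc((412,188.3),.12),cc((207,190),.11),cc((418,190),.11))"
```

```text
t 26.35 pos [ 0.4342 -0.0412  0.0494] yaz -87.61 zax [ 0.722 -0.008 -0.691] F [ 0.4 -0.6  1.6] w -0.0001 q [-35.7  33.1 140.4 140.9  41.  -88.7]
shift cm [-0.07 -0.44  0.15] len 0.5 
[[ 0.69012226  0.04166312  0.72249252]
 [ 0.06906858 -0.99757614 -0.00844802]
 [ 0.72038933  0.05573169 -0.69132712]]
t 26.35 pos [ 0.4342 -0.0412  0.0494] yaz -87.61 zax [ 0.722 -0.008 -0.691] F [ 0.4 -0.6  1.6] w -0.0001 q [-35.7  33.1 140.4 140.9  41.  -88.7]
shift cm [ 0.73 -0.44  0.15] len 0.9 
t 26.35 pos [ 0.4342 -0.0412  0.0494] yaz -87.61 zax [ 0.722 -0.008 -0.691] F [ 0.4 -0.6  1.6] w -0.0001 q [-35.7  33.1 140.4 140.9  41.  -88.7]
shift cm [ 2.76 -0.3  -1.46] len 3.1 
bar back (np.float64(-25.6), np.float64(58.1)) front (np.float64(-39.4), np.float64(57.2)) (np.float64(-38.5), np.float64(-63.3)) (np.float64(-32.3), np.float64(73.3)) (np.float64(-33.6), np.float64(-70.6))
```

Request:
carry_out:
  rows:
    - {"tx": 0.5,"ty": -0.1,"tz": 0,"yaw": 0}
    - {"tx": 1.6,"ty": 0.1,"tz": -1.35,"yaw": 0}
    - {"tx": 1.8,"ty": 0.1,"tz": -1.15,"yaw": 0}
    - {"tx": 1.9,"ty": 0.1,"tz": -1.0,"yaw": 0}
    - {"tx": 2.0,"ty": 0.1,"tz": -0.8,"yaw": 0}
    - {"tx": 2.0,"ty": 0,"tz": -0.55,"yaw": 0}

```text
time_s: 26.95
position: [0.4584, -0.0382, 0.1443]
tool_rot: [[0.708, 0.033, 0.706], [0.064, -0.998, -0.017], [0.704, 0.057, -0.708]]
ft_force: [-6.5, 0.2, -3.0]
grip_width: 0.0
```

```bash
cat >> h.py <<'E'
def dpush(step=.1,n=12):
    s=env.observe();R=s["tool_rot"];g=s["position"]+R[:,0]*.016
    # angle at which the bar touches the finger plane: solve (handle-g).x_tool=0
    from scipy.optimize import brentq
    f=lambda t:(handle(t,(g-C)@v*1000)-g)@R[:,0]
    ts=np.linspace(-.2,1.7,96);F=np.array([f(t) for t in ts]);i=np.where(F[:-1]*F[1:]<0)[0]
    r=[brentq(f,ts[k],ts[k+1]) for k in i];print("touch angles",r,[((handle(t,0)-g)@R[:,2]*1000).round(1) for t in r],"F",s["ft_force"].round(1),"q",s["q"].round(1),"pos",s["position"].round(4),"y",((g-C)@v*1000).round(1))
    print(R.round(3).tolist())
    th=r[-1]
    for k in range(n):
        a=max(th-step*k,0);b=max(a-step,0);print(round(b,2),(R.T@(handle(b)-handle(a))*100).round(2))
E
python3 -c "
from h import *
dpush()
cv2.imwrite('pics/s8.png',env.get_image('side')[:,:,::-1])"
```

```text
touch angles [1.1477301017847408] [np.float64(1.3)] F [-6.5  0.2 -3. ] q [-31.   12.5 127.8  93.1  20.5 -29.9] pos [ 0.4584 -0.0382  0.1443] y -7.6
[[0.708, 0.033, 0.706], [0.064, -0.998, -0.017], [0.704, 0.057, -0.708]]
1.05 [ 2.05  0.06 -0.6 ]
0.95 [ 2.1   0.04 -0.39]
0.85 [ 2.13  0.02 -0.18]
0.75 [2.14 0.01 0.03]
0.65 [ 2.13 -0.01  0.25]
0.55 [ 2.09 -0.02  0.46]
0.45 [ 2.03 -0.04  0.66]
0.35 [ 1.96 -0.06  0.86]
0.25 [ 1.86 -0.07  1.05]
0.15 [ 1.75 -0.08  1.23]
0.05 [ 1.62 -0.1   1.4 ]
0 [ 0.72 -0.05  0.72]
```

Request:
carry_out:
  rows:
    - {"tx": 2.05,"ty": 0.1,"tz": -0.6,"yaw": 0}
    - {"tx": 2.1,"ty": 0,"tz": -0.4,"yaw": 0}
    - {"tx": 2.1,"ty": 0,"tz": -0.2,"yaw": 0}
    - {"tx": 2.1,"ty": 0,"tz": 0,"yaw": 0}
    - {"tx": 2.1,"ty": 0,"tz": 0.25,"yaw": 0}

```text
time_s: 27.5
position: [0.5162, -0.0329, 0.2251]
tool_rot: [[0.704, 0.023, 0.71], [0.065, -0.997, -0.032], [0.707, 0.068, -0.704]]
ft_force: [-0.7, 0.6, -6.5]
grip_width: 0.0003
```

```bash
python3 -c "
from h import *
dpush(n=8)"
```

```text
touch angles [0.6829044386498069] [np.float64(7.8)] F [-0.7  0.6 -6.5] q [-24.3   7.3 112.6  43.1  22.6  28. ] pos [ 0.5162 -0.0329  0.2251] y -7.1
[[0.704, 0.023, 0.71], [0.065, -0.997, -0.032], [0.707, 0.068, -0.704]]
0.58 [ 2.1  -0.02  0.39]
0.48 [ 2.05 -0.04  0.6 ]
0.38 [ 1.98 -0.06  0.8 ]
0.28 [ 1.89 -0.08  1.  ]
0.18 [ 1.78 -0.1   1.18]
0.08 [ 1.66 -0.11  1.35]
0 [ 1.27 -0.1   1.24]
0 [0. 0. 0.]
```

Request:
carry_out:
  rows:
    - {"tx": 0.2,"ty": 0,"tz": 0.9,"yaw": 0}
    - {"tx": 2.0,"ty": 0,"tz": 0.6,"yaw": 0}
    - {"tx": 2.0,"ty": 0,"tz": 0.8,"yaw": 0}
    - {"tx": 1.9,"ty": -0.1,"tz": 1.0,"yaw": 0}
    - {"tx": 1.8,"ty": -0.1,"tz": 1.1,"yaw": 0}

```text
time_s: 28.0
position: [0.5996, -0.0262, 0.2537]
tool_rot: [[0.699, 0.019, 0.715], [0.067, -0.997, -0.039], [0.712, 0.075, -0.698]]
ft_force: [-4.1, -1.3, -0.6]
grip_width: 0.0001
```

```bash
python3 -c "
from h import *
dpush(n=4)"
```

```text
touch angles [0.2880149404565878] [np.float64(-3.6)] F [-4.1 -1.3 -0.6] q [-18.4  13.   99.1  26.   25.5  49.5] pos [ 0.5996 -0.0262  0.2537] y -7.3
[[0.699, 0.019, 0.715], [0.067, -0.997, -0.039], [0.712, 0.075, -0.698]]
0.19 [ 1.78 -0.1   1.18]
0.09 [ 1.66 -0.12  1.35]
0 [ 1.34 -0.12  1.32]
0 [0. 0. 0.]
```

Request:
carry_out:
  rows:
    - {"tx": 1.7,"ty": -0.1,"tz": 1.1,"yaw": 0}
    - {"tx": 1.6,"ty": -0.1,"tz": 1.2,"yaw": 0}
    - {"tx": 0.9,"ty": -0.1,"tz": 0.8,"yaw": 0}

```text
time_s: 28.3
position: [0.6505, -0.0217, 0.2614]
tool_rot: [[0.698, 0.019, 0.715], [0.068, -0.997, -0.04], [0.712, 0.076, -0.698]]
ft_force: [-3.6, -2.9, -1.3]
grip_width: 0.0001
```

Request:
carry_out:
  rows:
    - {"tx": 0.3,"ty": 0,"tz": 0.3,"yaw": 0}

```text
time_s: 28.4
position: [0.6548, -0.0215, 0.2613]
tool_rot: [[0.698, 0.019, 0.716], [0.068, -0.997, -0.04], [0.713, 0.076, -0.697]]
ft_force: [-1.4, -0.2, 0.0]
grip_width: 0.0003
```

```bash
python3 -c "
from h import *
dpush(n=4)"
```

```text
touch angles [0.023721646499896606] [np.float64(-2.8)] F [-1.4 -0.2  0. ] q [-15.6  17.7  90.7  19.3  27.8  57.9] pos [ 0.6548 -0.0215  0.2613] y -7.2
[[0.698, 0.019, 0.716], [0.068, -0.997, -0.04], [0.713, 0.076, -0.697]]
0 [ 0.35 -0.03  0.37]
0 [0. 0. 0.]
0 [0. 0. 0.]
0 [0. 0. 0.]
```

Push gently in small steps until the stop answers.

Request:
carry_out:
  rows:
    - {"tx": 0.25,"ty": 0,"tz": 0.25,"yaw": 0}

```text
time_s: 28.5
position: [0.658, -0.0212, 0.2612]
tool_rot: [[0.698, 0.019, 0.716], [0.068, -0.997, -0.039], [0.713, 0.076, -0.697]]
ft_force: [-3.4, 0.3, -0.5]
grip_width: -0.0002
```

Request:
carry_out:
  rows:
    - {"tx": 0.2,"ty": 0,"tz": 0.2,"yaw": 0}

```text
time_s: 28.6
position: [0.6604, -0.021, 0.2612]
tool_rot: [[0.698, 0.02, 0.716], [0.068, -0.997, -0.039], [0.713, 0.076, -0.697]]
ft_force: [-7.8, -1.0, -0.2]
grip_width: -0.0002
```

Request:
carry_out:
  rows:
    - {"tx": 0.2,"ty": 0,"tz": 0.2,"yaw": 0}

```text
time_s: 28.7
position: [0.6617, -0.0207, 0.2599]
tool_rot: [[0.701, 0.02, 0.713], [0.068, -0.997, -0.038], [0.71, 0.075, -0.7]]
ft_force: [-15.2, -1.7, -2.5]
grip_width: -0.0
```

Request:
carry_out:
  rows:
    - {"tx": 0.15,"ty": 0,"tz": 0.15,"yaw": 0}

```text
time_s: 28.8
position: [0.6625, -0.0204, 0.2589]
tool_rot: [[0.703, 0.021, 0.711], [0.068, -0.997, -0.037], [0.708, 0.075, -0.702]]
ft_force: [-8.6, -0.5, -1.0]
grip_width: 0.0002
```

Request:
carry_out:
  rows:
    - {"tx": 0.25,"ty": 0,"tz": 0.2,"yaw": 0}

```text
time_s: 28.9
position: [0.6638, -0.0201, 0.2577]
tool_rot: [[0.706, 0.022, 0.708], [0.068, -0.997, -0.037], [0.705, 0.074, -0.706]]
ft_force: [-15.2, -2.5, -2.3]
grip_width: -0.0001
```

Request:
carry_out:
  rows:
    - {"tx": 0.3,"ty": 0,"tz": 0.2,"yaw": 0}

```text
time_s: 29.0
position: [0.6651, -0.0197, 0.2564]
tool_rot: [[0.711, 0.023, 0.703], [0.068, -0.997, -0.035], [0.7, 0.073, -0.71]]
ft_force: [-16.3, -2.3, -2.4]
grip_width: 0.0
```

Request:
carry_out:
  rows:
    - {"tx": 0,"ty": 0,"tz": -2,"yaw": 0}
    - {"tx": -1,"ty": 0,"tz": -4,"yaw": 0}
    - {"tx": -2,"ty": 0,"tz": -4,"yaw": 0}
    - {"tx": -2,"ty": 0,"tz": -4,"yaw": 0}
    - {"tx": 0,"ty": 0,"tz": -4,"yaw": 0}
    - {"tx": 0,"ty": 0,"tz": -4,"yaw": 0}
    - {"tx": 0,"ty": 0,"tz": 0,"yaw": 0}

```text
time_s: 29.7
position: [0.4677, -0.0147, 0.3839]
tool_rot: [[0.703, 0.022, 0.711], [0.07, -0.997, -0.039], [0.708, 0.077, -0.702]]
ft_force: [0.6, 0.1, -0.3]
grip_width: -0.0001
```

```bash
python3 -c "
from h import *
t=env.get_image('top')[:,:,::-1];w=env.get_image('wrist')[:,:,::-1]
print(env.observe()['time_s'],env.observe()['ft_force'].round(1))
print('pred shut',proj('top',[handle(0,50),handle(0,-50),cab(-114,130,238),cab(-114,-130,238),cab(-100,130,238)]).round(1),'0.06:',proj('top',[handle(.06,0),handle(0,0)]).round(1))
print(proj('wrist',[handle(0,50),handle(0,-50),handle(.06,0),handle(0,0)]).round(1))
cv2.imwrite('pics/end.png',np.vstack([cv2.resize(t[100:220,230:390],(800,300+300-0)[:2] and (400,300),interpolation=cv2.INTER_CUBIC),cv2.resize(w,(400,300))]))"
```

```text
29.8 [-0.1  0.3  0.3]
pred shut [[295.9 181.4]
 [331.6 177.5]
 [268.5 190. ]
 [359.4 180.2]
 [268.  185.3]] 0.06: [[314.2 183.9]
 [313.7 179.5]]
[[251.8 118.4]
 [375.6 119. ]
 [315.4 131.1]
 [314.6 118.6]]
```

View pics/end.png

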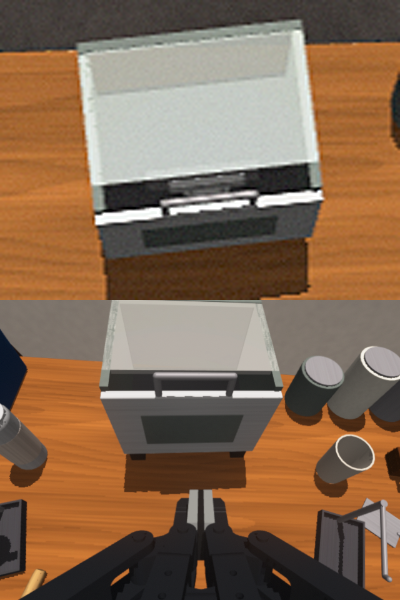

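The door looks shut, with the handle at row ~120 of the wrist picture where 118.6 is predicted. I check it numerically, along with the housing and the bystanders.

```bash
python3 -c "
from h import *
w=cv2.cvtColor(env.get_image('wrist'),cv2.COLOR_RGB2GRAY).astype(int)
for c in(280,315,350): print(c,' '.join(map(str,w[105:170,c])))
print([(t,proj('wrist',[handle(t,0)])[0,1].round(1),proj('wrist',[cab(-114+0*1-178*np.sin(t),0,60+178*np.cos(t)),cab(-114+14*np.cos(t)-178*np.sin(t),0,60+178*np.cos(t)+14*np.sin(t))])[:,1].round(1)) for t in(0,.02,.04,.06)])
a=cv2.imread('pics/top0.png');b=env.get_image('top')[:,:,::-1]
d=(cv2.absdiff(a,b).max(2)>60).astype(np.uint8);n,_,st,ce=cv2.connectedComponentsWithStats(d);print([(s.tolist()) for s in st[1:] if s[4]>15])"
```

```text
280 176 175 174 172 164 115 79 79 110 166 184 203 206 183 155 131 110 91 77 65 60 52 43 44 43 44 44 43 44 44 43 44 44 42 44 42 45 69 161 228 233 235 236 236 236 234 231 202 119 105 101 93 88 87 86 87 87 87 85 86 86 86 85 84 85
315 177 176 174 174 165 133 80 76 105 159 181 200 209 185 157 133 112 92 75 64 59 51 43 40 42 41 43 40 42 41 42 40 41 41 42 42 42 70 165 229 234 235 237 237 235 234 232 201 121 106 100 92 87 86 87 88 89 87 86 87 87 86 86 86 85
350 177 175 175 173 170 153 84 73 94 142 174 193 206 184 159 134 115 95 77 66 60 50 41 40 39 38 39 40 41 40 39 40 40 39 41 40 42 71 165 229 232 234 236 236 234 233 230 215 165 112 99 91 87 87 87 87 87 88 86 85 87 88 85 84 84
[(0, np.float64(117.2), array([152.3, 139.6])), (0.02, np.float64(121.3), array([155.6, 142.6])), (0.04, np.float64(125.4), array([159.1, 145.7])), (0.06, np.float64(129.7), array([162.6, 148.9]))]
[[268, 176, 93, 23, 890], [274, 215, 81, 20, 671], [157, 239, 408, 241, 31847], [405, 239, 31, 10, 133], [417, 255, 5, 11, 20], [398, 258, 10, 6, 20], [477, 340, 6, 6, 24], [516, 390, 4, 13, 29], [339, 406, 14, 44, 180], [302, 415, 4, 9, 16], [156, 459, 11, 8, 27]]
```

```bash
python3 -c "
from rig import env
print(env.close_job())"
```

```text
the job is handed in; nothing more can be done
None
```

The job is handed in at about 30 s of the 72 s allowed. The square housing stands against the stop bar, and the door is shut. `close_job` reports no verdict, so what follows is from my own checks.

**What I did:**
- **Door down:** I pinched the handle and pulled the door fully down. At the bottom stop the wrist force briefly read 89 N against the 120 N limit, so I eased off at once.
- **Housing to the shelf:** I lifted the square housing off the right-hand hook by its ear and set it on the lowered door.
- **Tilted grip:** The moves have no tilt command. I pushed the tool past its reach, which tipped it to about 40–45°, then gripped the body by its 56 mm width. My first approach ran into joint 6's range limit, so I backed off and turned the gripper half round.
- **Placing:** I carried the housing over the sill and eased it back until the bar answered. The sideways force read 9.6 N, then 11.3 N as I set it down, part of which is floor friction. I then let go.
- **Door shut:** I swept the door shut with closed fingers under the handle bar and backed away.

**Last checks:**
- **Housing:** it is upright and in line with the bar to the eye. I measured its centre 19 mm in front of the bar face, a gap of about 1 mm, and near the middle of the bar. This was before the door was shut; I did not measure it again afterwards.
- **Stop bar:** its face measured -39 mm after placing and -38 mm before. The camera is only good to about 2 mm, so this shows no clear shift.
- **Door:** the handle and outer edge put it within about 0.01 rad of shut. The panel's inner edge read about 3 pixels off the shut prediction; I put this down to a rounded edge.
- **Bystanders:** outside the area the arm covers in the top view, only the door, the housing's old place and some small robot or shadow patches had changed. The left stand falls inside that area, so I did not check the round housing by picture at the end. The arm never went near it.

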